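# Clear and brush out the gel tank

### The arm

A 6-joint arm with a two-finger parallel gripper is mounted at the origin on the work surface. World frame = base frame: x ahead of the robot, y to its left, z up, the work surface at z = 0. Lengths are in m, angles in rad, forces in N, time in s.
With the tool pointing down it reaches from about 0.35 to 0.85 m from the base axis. Payload 8.1 kg.
Tool frame: the origin (TCP) lies at the very end of the fingers, on their centre line; the grasp point (between the pads) lies 19 mm behind it (arm.grip_depth is the distance from the TCP to the grasp point, in m); z points along the fingers, y is the line along which they close (so a half turn about z gives the same grasp; the last joint's range is limited). The gripper opens to 85 mm and grips with 20 to 120 N. Pads are 22 mm wide; open, the fingers measure 114 mm over their backs; the gripper's body (76 mm by 85 mm) begins 54 mm behind the grasp point. The pads swing forward as they close: fully open they stand 13 mm farther back than shut.
Start: joints at [1.114, 0.13, 1.488, -0, 1.523, -0.085], TCP at [0.218, 0.559, 0.231] pointing down, gripper open.
Joint ranges: [-2.96, 2.96], [-0.89, 2.26], [0.02, 2.5], [-1.34, 4.48], [0, 2.73], [-2.66, 2.66]. Speed limits (rad/s): [2.39, 2.39, 2.79, 3.14, 3.14, 3.14].

### API

Orientations are given as [roll, pitch, yaw] about the fixed x, y, z axes, in that order (R = Rz(yaw) Ry(pitch) Rx(roll)).
In Python, from workcell import arm, eyes, ticket gives the robot as it stands.
- The arm moves only by the shell command python3 -m creep 'ROWS' [FORCE]. ROWS is JSON, a list of rows, each a list of 7 numbers: the opening, from 0 (shut) to 1 (fully open), then the shift along the tool's x, y, z normalised to -1 to 1, where 1 is 80 cm, then the turn, a rotation vector about the tool's x, y, z normalised to -1 to 1, where 1 is 120 degrees. In form: [[claw, tx, ty, tz, wx, wy, wz], ...]. A call has 1 to 20 rows; each row shifts and turns the commanded pose from where the row before left it, along the tool's axes as they then stand; what a row does not reach is not made up. A row lasts 1/10 s, in which the tool goes at most 50 mm and 8.59 degrees, less where a joint would pass 70% of its speed; a pose out of reach is approached as far as the arm can. A call with a number of a shift or a turn outside -1 to 1 is refused whole. A call with a gripper value outside its range is refused whole. The fingers move at their own pace and stop on an object; FORCE is the grip in N (left out, the last holds). Time passes only in rows, so rows that do not move let the fingers close. It gives the time, the measured TCP pose, the force, the opening and the grip force at its end, in the units of the state.
- arm.get_obs(): the state, without advancing time (a new reading comes with each control period).
- eyes.capture(name): name is "side" or "top" or "wrist"; returns a dict with "frame" (400x640x3 uint8, blue, green, red), "mtx" (3x3 intrinsics, pixels), "R" (3x3) and "t" (3): a world point X has camera coordinates R X + t. Camera axes: x right, y down, z forward; pixel columns grow to the right and rows downward; lengths in m; the calibration is good to about 2 mm. A picture is of the moment at which its call begins. There is no depth.
- ticket.hand_in(): hands the job in; it is judged then, once.
The state is a dict: "t": time; "joints": joint angles; "joint_vel": joint speeds; "joint_efforts": joint torques, N m; "tool_pos": TCP position; "ee_rot": TCP orientation; "ft_force": force on the tool from outside, world axes, zero at the start; "wrist_torque": the same for the moment, N m; "grip_width": opening from 0.0 (shut) to 1.0 (fully open); "gripper_force": force on a finger pad.
Only numpy, scipy, OpenCV 4.12 (cv2) and the standard library are available. Lean on these libraries where they do the work, as an engineer would, in place of code of your own. Each camera call takes 0.05 s, during which the arm holds its last target. There are 200 camera calls.

### The job

The gel run is over and the tank is drained: lift the cover off and set it down level on the bench, then draw every gel cassette straight up out of its slot in the tank and stand it upright in a slot of the draining rack, without dropping or tipping it. Once all are racked, pull the brush out of its upright holder, scrub the empty tank with three full up-and-down strokes, bristles down, from the tank's floor to its rim, and stand the brush back in its holder, bristles down. Finish with the cover seated squarely on the tank again, and leave everything else on the bench where it is.

Things in the scene. Friction and masses are not known exactly. Their poses are not given: they have to be found in the camera images.
- tank: gel tank, fixed: open clear box 176 mm long (its x), 92 mm wide (its y), 88 mm high, walls 4 mm. Origin: centre of its underside, on the bench; z up. It stands to the robot's left or right, facing the rack. Cassettes stand across it (cassette x along tank x) in four upright slots 12 mm wide at x = -66, -22, 22, 66 mm
- tank_floor (a point): centre of the tank's inner floor, 6 mm above its underside; axes as the tank. Inside it is 168 x 84 mm; the slots are pairs of white ribs on the two long walls, 12 mm deep, ending 8 mm below the rim, so 60 mm is clear between facing ribs. Rim 82 mm above this point
- cassette1: gel cassette, loose: flat upright plate 8 mm thick (its x), 74 mm wide (its y), 110 mm tall (its z), glass in grey edging, 120 g. Origin: middle of its bottom edge. At the start it stands in a tank slot, its top 28 mm above the rim. Two to four of the four alike are there, the others absent
- cassette2: gel cassette, loose: flat upright plate 8 mm thick (its x), 74 mm wide (its y), 110 mm tall (its z), glass in grey edging, 120 g. Origin: middle of its bottom edge. At the start it stands in a tank slot, its top 28 mm above the rim. Two to four of the four alike are there, the others absent
- cassette3: gel cassette, loose: flat upright plate 8 mm thick (its x), 74 mm wide (its y), 110 mm tall (its z), glass in grey edging, 120 g. Origin: middle of its bottom edge. At the start it stands in a tank slot, its top 28 mm above the rim. Two to four of the four alike are there, the others absent
- cassette4: gel cassette, loose: flat upright plate 8 mm thick (its x), 74 mm wide (its y), 110 mm tall (its z), glass in grey edging, 120 g. Origin: middle of its bottom edge. At the start it stands in a tank slot, its top 28 mm above the rim. Two to four of the four alike are there, the others absent
- rack: draining rack, fixed: white base 190 mm long (its x), 100 mm wide (its y), 16 mm high; four grooves across it at x = -66, -22, 22, 66 mm, 16 mm wide, floor 8 mm above the bench, empty at the start. Origin: centre of its underside; z up. A cassette stands in a groove, cassette x along rack x
- rack_top (a point): centre of the rack at the height of its hoops, 72 mm above the bench; axes as the rack. On each side of each groove stands a steel wire hoop of that height (5 mm wire, y from -30 to 30 mm); 16 mm is clear between a groove's two hoops
- brush: tank brush, loose, 228 mm long, 80 g: hard bristle head 43 mm across from 0 to 85 mm, 8 mm neck to 118 mm, round grey handle 16 mm across from 118 to 222 mm. Origin: middle of the bristle end (the tip); z runs along the brush to the handle. At the start it stands in the holder, bristles down
- holder: brush holder, loose, 0.6 kg: upright round steel cup, 60 mm outer and 52 mm inner diameter, rim 108 mm and inner floor 16 mm above the bench, on a black foot 92 mm across. Origin: centre of its underside; z up
- cover: cover, loose, 0.22 kg: clear hood 190 mm long (its x), 106 mm wide (its y), 51 mm high, with a solid grey bar handle on top, 80 mm along x, 14 mm thick, from 51 to 83 mm above its lower edge. Origin: centre of its lower edge; z up. At the start it is on the tank, over the cassettes. Either way round fits; the bench between tank and rack is free
- cover_step (a point): centre of the cover, 8 mm above its lower edge, at the step that rests on the tank's rim (origin then 80 mm above the tank's underside); the 10 mm skirt goes round the outside of the rim with 4 mm to spare each side. Axes as the cover
- tube_rack: white foam tube rack 85 x 190 mm, 110 mm high with its tubes; leave alone
- wash_bottle1: white wash bottle, 72 mm across, 200 mm high; leave alone
- wash_bottle2: white wash bottle, 72 mm across, 200 mm high; leave alone
- beaker: small glass beaker, 52 mm across, 70 mm high; leave alone
- reagent_jar: amber jar, 56 mm across, 85 mm high; leave alone
- slide_box: white box of slides, 80 x 110 x 45 mm; leave alone
- sample_box: clear box with a green lid, 108 x 158 x 66 mm; leave alone
There are look-alikes about, which are no part of the job. What is shaped like the rack but turquoise is not meant.

How it is judged:
By the outcome, as a careful person would: the job done as asked, in the order asked, and still so for the second after the job is handed in, with the robot touching nothing.
Of cassette1, cassette2, cassette3, cassette4 only 2 to 4 are there at a start; the rules pass over those that are not, and their reading is None.
At some moment in a run one of cover, holder may be knocked a few centimetres aside while the robot is not near it.
It also fails if it takes over 210 s, if anything falls off the work surface, if the arm or the gripper's body presses on something with over 40 N, if the wrist force passes 120 N, or if a joint passes its speed limit or range.

## Working session

There is one attempt and no reset: what is moved stays moved. The work goes in short steps, Python scripts to look and compute and a shell command to move; the robot and the scene stay as the last step left them, time stands still between calls to the robot, and variables do not carry over. Pictures are saved under pics/ and viewed, at most 14 in all, crops included, and the job is handed in when it is done.

```bash
mkdir -p pics; ls; python3 - <<'E'
from workcell import arm, eyes
import cv2, pickle
print(arm.get_obs(), arm.grip_depth)
d={}
for n in ("side","top","wrist"):
    c=eyes.capture(n); d[n]=c; cv2.imwrite(f"pics/{n}0.png",c["frame"]); print(n,c["mtx"].tolist(),c["R"].round(4).tolist(),c["t"].round(4).tolist())
pickle.dump(d,open("cap0.pkl","wb"))
E
```

```text
pics
{'t': 0.0, 'joints': array([ 1.11364806e+00,  1.31178777e-01,  1.48929183e+00, -3.16628766e-05,
        1.52297861e+00, -8.53970975e-02]), 'joint_vel': array([-0.00038116,  0.00088843, -0.00094745, -0.00175066, -0.00122729,
        0.00134444]), 'joint_efforts': array([-3.30623980e-04, -5.69397497e+01, -5.00554168e+01, -2.40502668e-04,
        1.45631892e-02, -5.41527015e-05]), 'tool_pos': array([0.21769336, 0.5585251 , 0.23022701]), 'ee_rot': array([-3.13974016e+00, -1.26843293e-04,  2.76984291e+00]), 'ft_force': array([ 0.81043193,  0.34246054, -0.36633869]), 'wrist_torque': array([ 0.03196833, -0.02214429, -0.03492701]), 'gripper_force': 0.0, 'grip_width': 1.0002430419933075} 0.0187
side [[381.090999571585, 0.0, 315.86009195378875], [0.0, 381.090999571585, 198.60282745845313], [0.0, 0.0, 1.0]] [[0.8259, -0.5634, 0.0212], [-0.3525, -0.5452, -0.7606], [0.4401, 0.6207, -0.6489]] [-0.4436, 0.2642, 0.9202]
top [[381.111875496772, 0.0, 319.99496364940006], [0.0, 381.111875496772, 203.24339188487588], [0.0, 0.0, 1.0]] [[0.0205, -0.9995, -0.0249], [-0.9913, -0.0171, -0.1304], [0.1299, 0.0274, -0.9912]] [0.0178, 0.5612, 1.201]
wrist [[284.1054065955667, 0.0, 317.9957342777619], [0.0, 284.1054065955667, 199.24145553626835], [0.0, 0.0, 1.0]] [[0.3633, 0.9317, -0.0013], [0.8925, -0.3476, 0.2875], [0.2674, -0.1056, -0.9578]] [-0.5987, -0.0385, 0.38]
```

View pics/top0.png

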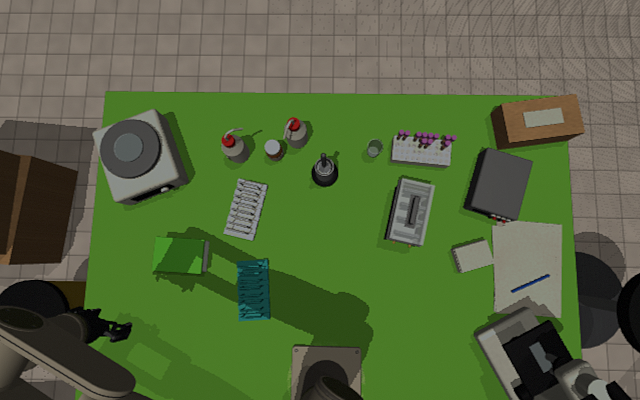

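View pics/side0.png

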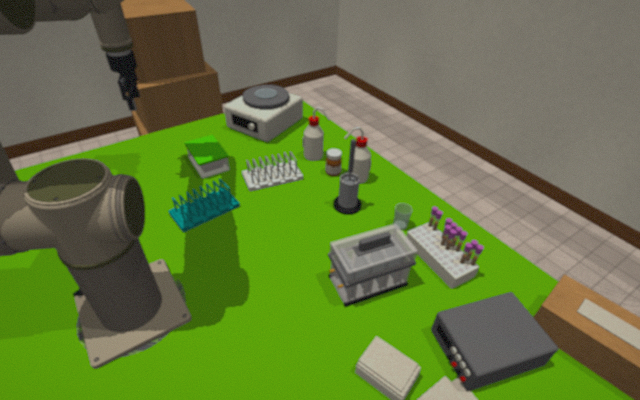

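The top picture shows the tank with its cover near (410,210), the white rack near (246,208), the holder and brush near (324,170), and the turquoise decoy at (254,290). I'll enlarge these for precise corners.

```bash
python3 - <<'E'
import pickle,cv2,numpy as np
d=pickle.load(open("cap0.pkl","rb"))
f=d["top"]["frame"]
a=cv2.resize(f[165:255,375:445],None,fx=5.7,fy=5.7,interpolation=cv2.INTER_CUBIC)
b=cv2.resize(f[165:255,212:282],None,fx=5.7,fy=5.7,interpolation=cv2.INTER_CUBIC)
cv2.imwrite("pics/crop1.png",np.hstack([a,b]))
f=d["side"]["frame"]
cv2.imwrite("pics/crop2.png",cv2.resize(f[125:305,235:425],None,fx=3.3,fy=3.3,interpolation=cv2.INTER_CUBIC))
E
```

```text
(no output)
```

View pics/crop1.png

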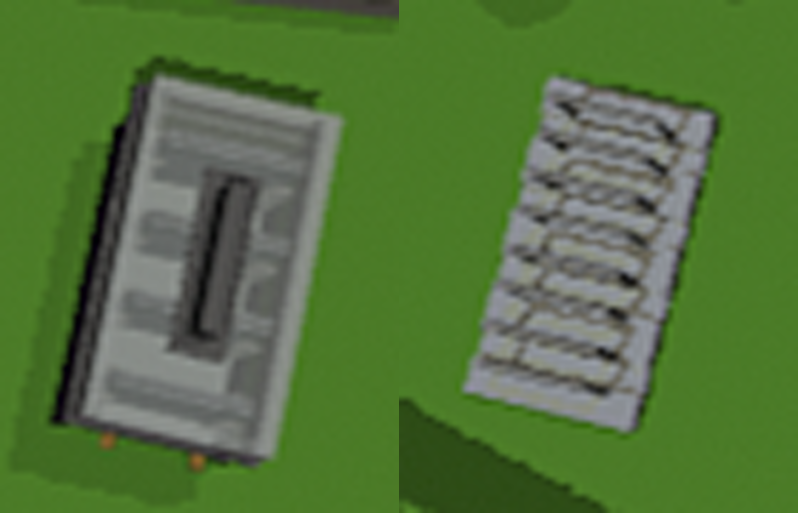

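View pics/crop2.png

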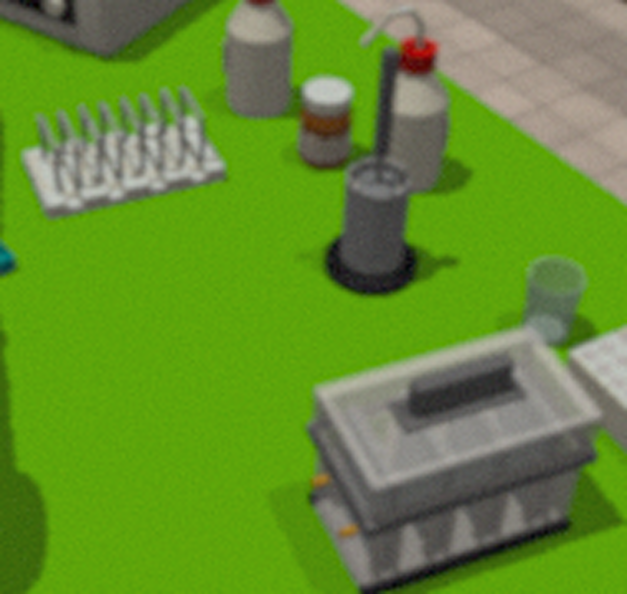

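The top crop shows the cover's four top corners and the rack base's four corners clearly. The side crop shows the cover seated on the tank, with the orange terminals at its near-left end. I'll fit poses from these.

```bash
cat > h.py <<'E'
import numpy as np, cv2, pickle
from scipy.optimize import least_squares
from scipy.spatial.transform import Rotation as Ro
def proj(c,X):
    p=(np.asarray(X)@c["R"].T+c["t"])@c["mtx"].T
    return p[:,:2]/p[:,2:]
def ray(c,px,z):
    d=c["R"].T@np.linalg.inv(c["mtx"])@np.r_[px,1]; o=-c["R"].T@c["t"]
    return o+d*(z-o[2])/d[2]
def fit(obs,x0):
    """obs: list of (cam, pixels Nx2, local pts Nx3); pose x,y,yaw on bench"""
    def W(p,L):
        c,s=np.cos(p[2]),np.sin(p[2]); L=np.asarray(L,float)
        return np.c_[p[0]+c*L[:,0]-s*L[:,1],p[1]+s*L[:,0]+c*L[:,1],L[:,2]]
    r=least_squares(lambda p:np.concatenate([(proj(c,W(p,L))-px).ravel() for c,px,L in obs]),x0)
    return r.x, r.fun.reshape(-1,2).round(1).tolist()
def unc(p,s,o): return (np.asarray(p,float)+.5)/s-.5+np.asarray(o)
def go(pos,yaw):
    """remaining shift (tool frame, units of creep) and turn to a down-pointing pose"""
    from workcell import arm
    o=arm.get_obs(); R=Ro.from_euler("xyz",o["ee_rot"])
    T=Ro.from_euler("xyz",[np.pi,0,yaw]); 
    if pos[2] is None: pos=[pos[0],pos[1],o["tool_pos"][2]]
    d=R.inv().apply(np.asarray(pos)-o["tool_pos"])/.8
    w=(R.inv()*T).as_rotvec(degrees=True)/120
    print("t",round(o["t"],2),"tcp",o["tool_pos"].round(4),"rpy",o["ee_rot"].round(4),"shift",d.round(4),"turn",w.round(4),"F",o["ft_force"].round(1),"w",round(o["grip_width"],3))
    print("  shift after turn:",(T.inv().apply(np.asarray(pos)-o["tool_pos"])/.8).round(4))
E
python3 - <<'E'
from h import *
d=pickle.load(open("cap0.pkl","rb")); T,S=d["top"],d["side"]
q=np.array([[1,1],[1,-1],[-1,-1],[-1,1]])
box=lambda l,w,z:np.c_[q*[l/2,w/2],np.full(4,z)]
ct=unc([(155,78),(340,118),(268,462),(82,418)],5.7,(375,165))
cs=unc([(530,330),(603,412),(378,487),(316,390)],3.3,(235,125))
L=box(.19,.106,.131)
for o in ([(T,ct,L)],[(S,cs,L)],[(T,ct,L),(S,cs,L)]): print("cover",*fit(o,[.5,-.25,-.2]))
H=box(.08,.014,.163)
ht=unc([(231,172),(258,176),(222,352),(192,340)],5.7,(375,165))
print([ray(T,p,.163).round(3).tolist() for p in ht])
rt=unc(np.array([(553,77),(716,113),(632,430),(466,390)])-[399,0],5.7,(212,165))
print("rack",*fit([(T,rt,box(.19,.1,.016))],[.5,.2,-.2]))
print("holder",ray(S,unc((378,180),3.3,(235,125)),.108), ray(S,unc((371,263),3.3,(235,125)),.012))
print([ray(T,p,z).round(3) for p,z in (((324,155),.244),((324,170),.108))])
E
```

```text
cover [ 0.52864357 -0.24728081 -0.21442933] [[-1.0, -1.4], [1.3, -0.5], [1.3, 1.2], [-1.6, 0.5]]
cover [ 0.53127336 -0.24999604 -0.19478274] [[0.4, -3.2], [2.3, 0.7], [-0.8, 2.1], [-1.9, -1.0]]
cover [ 0.53025704 -0.24898221 -0.2040411 ] [[-0.8, -1.8], [1.6, -1.3], [2.2, 0.6], [-0.7, 0.3], [0.2, -3.1], [1.7, 0.9], [-1.8, 1.8], [-2.4, -1.4]]
[[0.574, -0.251, 0.163], [0.572, -0.265, 0.163], [0.482, -0.245, 0.163], [0.488, -0.23, 0.163]]
rack [ 0.54128802  0.27575109 -0.21762462] [[-0.1, -0.3], [0.0, 0.2], [0.1, 0.1], [0.0, -0.0]]
holder [0.66420812 0.01191877 0.108     ] [0.6612707  0.00694456 0.012     ]
[array([0.667, 0.014, 0.244]), array([0.655, 0.016, 0.108])]
```

```bash
python3 - <<'E'
from h import *
go([.529,-.248,.30],2.928)
E
```

```text
t 0.15 tcp [0.2178 0.5586 0.2305] rpy [-3.1401e+00 -1.0000e-04  2.7698e+00] shift [-0.7288 -0.7982 -0.0858] turn [-0.0007 -0.0001 -0.0755] F [-0.3 -0.1 -0.8] w 1.0
  shift after turn: [-0.5939 -0.9029 -0.0869]
```

```bash
python3 -m creep '[[1,0,0,-0.043,0,0,-0.0377],[1,0,0,-0.043,0,0,-0.0377],[1,-0.033,-0.0502,0,0,0,0],[1,-0.033,-0.0502,0,0,0,0],[1,-0.033,-0.0502,0,0,0,0],[1,-0.033,-0.0502,0,0,0,0],[1,-0.033,-0.0502,0,0,0,0],[1,-0.033,-0.0502,0,0,0,0],[1,-0.033,-0.0502,0,0,0,0],[1,-0.033,-0.0502,0,0,0,0],[1,-0.033,-0.0502,0,0,0,0],[1,-0.033,-0.0502,0,0,0,0],[1,-0.033,-0.0502,0,0,0,0],[1,-0.033,-0.0502,0,0,0,0],[1,-0.033,-0.0502,0,0,0,0],[1,-0.033,-0.0502,0,0,0,0],[1,-0.033,-0.0502,0,0,0,0],[1,-0.033,-0.0502,0,0,0,0],[1,-0.033,-0.0502,0,0,0,0],[1,-0.033,-0.0502,0,0,0,0]]' 40; python3 -m creep '[[1,0,0,0,0,0,0],[1,0,0,0,0,0,0],[1,0,0,0,0,0,0]]'; python3 - <<'E'
from h import *
from workcell import eyes
go([.529,-.248,.30],2.928)
c=eyes.capture("wrist"); pickle.dump(c,open("w1.pkl","wb")); cv2.imwrite("pics/w1.png",c["frame"])
print(c["R"].round(3).tolist(),(-c["R"].T@c["t"]).round(3))
E
```

```text
t: 2.15
tool_pos: [0.5291, -0.2503, 0.2997]
ee_rot: [3.141, -0.0, 2.927]
ft_force: [0.5, 0.9, 0.6]
grip_width: 1.0
gripper_force: 0.0
t: 2.45
tool_pos: [0.5287, -0.2476, 0.3001]
ee_rot: [3.141, -0.0, 2.928]
ft_force: [0.4, 0.3, -0.3]
grip_width: 0.998
gripper_force: 0.0
t 2.45 tcp [ 0.5287 -0.2476  0.3001] rpy [ 3.1412e+00 -3.0000e-04  2.9280e+00] shift [-0.0004 -0.0005  0.0001] turn [ 0.0002 -0.0001  0.    ] F [ 0.4  0.3 -0.3] w 0.998
  shift after turn: [-0.0004 -0.0005  0.0001]
[[0.212, 0.977, 0.001], [0.936, -0.203, 0.287], [0.281, -0.06, -0.958]] [ 0.458 -0.233  0.444]
```

View pics/w1.png

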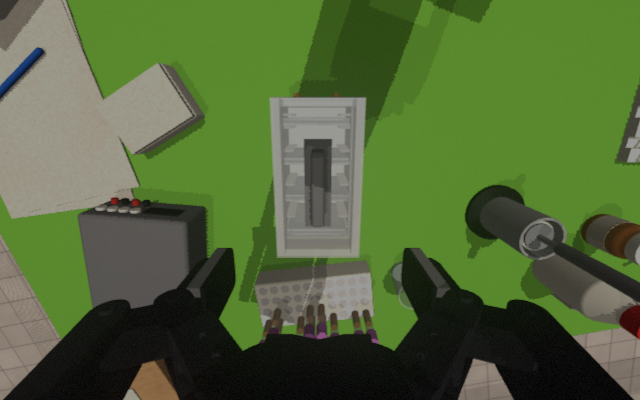

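The wrist view shows the cover centred at col ~318, its top corners near (271,98), (366,98), (359,257), (277,257), and the handle top spanning rows 149–226 at cols 311–326. Next I'll measure the handle and cover from it.

```bash
python3 - <<'E'
from h import *
c=pickle.load(open("w1.pkl","rb"))
q=np.array([[1,1],[1,-1],[-1,-1],[-1,1]])
box=lambda l,w,z:np.c_[q*[l/2,w/2],np.full(4,z)]
# image up = -x ; right = +y
for l,w in ((.19,.106),(.184,.1)):
  print(fit([(c,[(359,257),(277,257),(271,98),(366,98)],box(l,w,.131))],[.53,-.25,-.2]))
print(fit([(c,[(325,225.5),(311,227),(312,149.5),(326,149.5)],box(.08,.014,.163))],[.53,-.25,-.2]))
for p in ((271,98),(366,98),(359,257),(277,257)): print(ray(c,p,.131).round(4))
print("brush", [ray(c,p,z).round(3) for p,z in (((541,236),.108),((494,215),.004))])
go([.529,-.248,.136],2.928)
E
```

```text
(array([ 0.53327896, -0.24877286, -0.21570604]), [[2.2, 3.3], [-2.1, 3.1], [-3.6, -2.1], [3.6, -1.9]])
(array([ 0.53218137, -0.2485364 , -0.21572604]), [[-0.1, 0.2], [0.2, 0.1], [-0.7, -0.2], [0.6, 0.0]])
(array([ 0.53003248, -0.24786717, -0.22387456]), [[-0.3, 0.3], [0.5, -1.3], [-0.2, 0.3], [0.1, 0.5]])
[ 0.432  -0.2771  0.131 ]
[ 0.4529 -0.1806  0.131 ]
[ 0.6325 -0.2192  0.131 ]
[ 0.6112 -0.3173  0.131 ]
brush [array([0.665, 0.016, 0.108]), array([0.675, 0.017, 0.004])]
t 2.5 tcp [ 0.5288 -0.2472  0.3005] rpy [3.1415e+00 4.0000e-04 2.9287e+00] shift [-0.0004 -0.0009  0.2056] turn [0.0001 0.0002 0.0003] F [0.3 0.5 0.6] w 1.001
  shift after turn: [-0.0004 -0.0009  0.2056]
```

```bash
python3 -m creep '[[1,0.0005,-0.0005,0.04,0,0,0],[1,0.0005,-0.0005,0.04,0,0,0],[1,0.0005,-0.0005,0.04,0,0,0],[1,0,0,0.04,0,0,0],[1,0,0,0.03,0,0,0],[1,0,0,0.0156,0,0,0],[1,0,0,0,0,0,0],[0,0,0,0,0,0,0],[0,0,0,0,0,0,0],[0,0,0,0,0,0,0],[0,0,0,0,0,0,0],[0,0,0,0,0,0,0],[0,0,0,0,0,0,0]]' 40; python3 - <<'E'
from h import *
go([.48,-.03,.25],2.928)
E
```

```text
t: 3.8
tool_pos: [0.5279, -0.2493, 0.1363]
ee_rot: [-3.141, 0.001, 2.928]
ft_force: [0.0, 1.2, 3.0]
grip_width: 0.157
gripper_force: 40.3
t 3.8 tcp [ 0.5279 -0.2493  0.1363] rpy [-3.1414e+00  1.1000e-03  2.9277e+00] shift [ 0.1165  0.2552 -0.1422] turn [-0.0001  0.0005 -0.0002] F [0.  1.2 3. ] w 0.157
  shift after turn: [ 0.1166  0.2553 -0.1421]
```

```bash
python3 -m creep '[[0,0,0,-0.01,0,0,0],[0,0,0,-0.02,0,0,0],[0,0,0,-0.03,0,0,0],[0,0,0,-0.04,0,0,0],[0,0,0,-0.025,0,0,0],[0,0.01,0.025,0,0,0,0],[0,0.02,0.04,0,0,0,0],[0,0.02,0.045,0,0,0,0],[0,0.02,0.045,0,0,0,0],[0,0.02,0.045,0,0,0,0],[0,0.016,0.035,0,0,0,0],[0,0.0105,0.02,0,0,0,0],[0,0,0,0,0,0,0]]' && python3 -m creep '[[0,0,0,0.02,0,0,0],[0,0,0,0.04,0,0,0],[0,0,0,0.05,0,0,0],[0,0,0,0.05,0,0,0],[0,0,0,0.03,0,0,0],[0,0,0,0.017,0,0,0],[0,0,0,0.008,0,0,0],[0,0,0,0.004,0,0,0],[0,0,0,0.002,0,0,0],[0,0,0,0,0,0,0],[0,0,0,0,0,0,0]]'
```

```text
t: 5.1
tool_pos: [0.4793, -0.028, 0.2368]
ee_rot: [3.141, 0.001, 2.931]
ft_force: [-0.4, -1.0, -2.7]
grip_width: 0.155
gripper_force: 39.5
t: 6.2
tool_pos: [0.4805, -0.0302, 0.0599]
ee_rot: [3.142, 0.002, 2.928]
ft_force: [0.8, 0.0, -2.8]
grip_width: 0.159
gripper_force: 39.4
```

```bash
python3 -m creep '[[0,0,0,0.002,0,0,0],[0,0,0,0.002,0,0,0],[0,0,0,0.001,0,0,0],[0,0,0,0,0,0,0]]'; python3 -c "
from h import *
go([.48,-.03,.2],2.928)"
```

```text
t: 6.6
tool_pos: [0.4802, -0.0301, 0.0563]
ee_rot: [-3.142, 0.001, 2.928]
ft_force: [-7.0, 1.5, 11.6]
grip_width: 0.156
gripper_force: 41.6
t 6.6 tcp [ 0.4802 -0.0301  0.0563] rpy [-3.1415e+00  7.0000e-04  2.9278e+00] shift [ 1.000e-04  1.000e-04 -1.796e-01] turn [-0.      0.0003 -0.0001] F [-7.   1.5 11.6] w 0.156
  shift after turn: [ 2.000e-04  1.000e-04 -1.796e-01]
```

```bash
python3 -m creep '[[1,0,0,0,0,0,0],[1,0,0,0,0,0,0],[1,0,0,0,0,0,0],[1,0,0,-0.02,0,0,0],[1,0,0,-0.05,0,0,0],[1,0,0,-0.05,0,0,0.0683],[1,0,0,-0.05,0,0,0.0683],[1,0,0,-0.05,0,0,0.0683],[1,0,0,-0.05,0,0,0.0683],[0.3,0,0,-0.04,0,0,0.0683],[0.3,0,0,0,0,0,0.0683],[0.3,0,0,0,0,0,0.0683],[0.3,0,0,0,0,0,0.0683],[0.3,0,0,0,0,0,0.0683],[0.3,0,0,0,0,0,0.0683],[0.3,0,0,0,0,0,0.0683],[0.3,0,0,0,0,0,0]]'; python3 - <<'E'
from h import *
from workcell import eyes
go([.532,-.27,.30],1.355)
c=eyes.capture("top"); pickle.dump(c,open("t2.pkl","wb")); cv2.imwrite("pics/t2.png",cv2.resize(c["frame"][130:280,230:450],None,fx=3.6,fy=3.6,interpolation=cv2.INTER_CUBIC))
E
```

```text
t: 8.3
tool_pos: [0.4797, -0.03, 0.3027]
ee_rot: [-3.141, -0.0, 1.352]
ft_force: [-0.5, -0.4, 0.8]
grip_width: 0.301
gripper_force: 0.0
t 8.3 tcp [ 0.4797 -0.03    0.3027] rpy [-3.1414 -0.      1.3518] shift [-0.2786  0.129   0.0033] turn [-0.0001 -0.     -0.0015] F [-0.5 -0.4  0.8] w 0.301
  shift after turn: [-0.279   0.1281  0.0033]
```

View pics/t2.png

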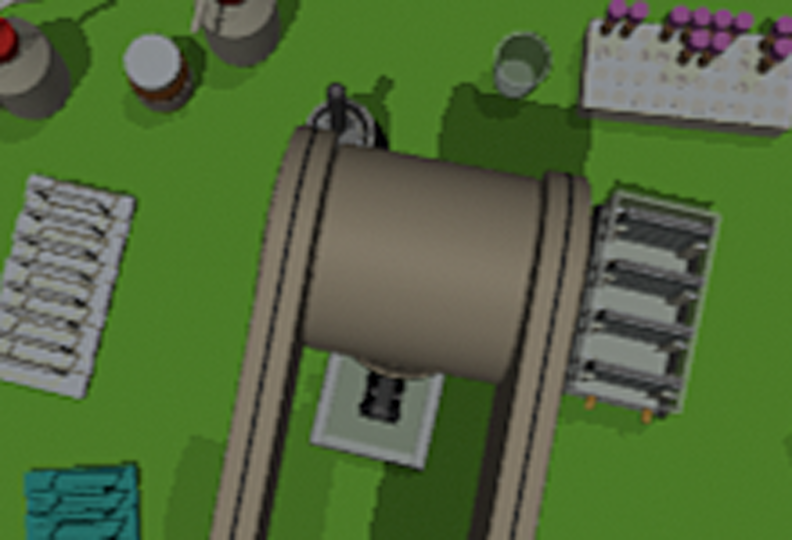

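The top view shows the cover level on the bench, holder unmoved at about (340,115) in the crop, and cassettes apparently in all four tank slots. I'll check with the wrist camera over the tank.

```bash
python3 -m creep '[[0.3,-0.0465,0.0214,0,0,0,-0.0015],[0.3,-0.0465,0.0214,0,0,0,0],[0.3,-0.0465,0.0214,0,0,0,0],[0.3,-0.0465,0.0214,0,0,0,0],[0.3,-0.0465,0.0214,0,0,0,0],[0.3,-0.0465,0.0214,0,0,0,0],[0.3,0,0,0,0,0,0],[0.3,0,0,0,0,0,0]]'; python3 - <<'E'
from h import *
from workcell import eyes
go([.532,-.27,.30],1.355)
c=eyes.capture("wrist"); pickle.dump(c,open("w3.pkl","wb")); cv2.imwrite("pics/w3.png",cv2.resize(c["frame"][40:290,160:500],None,fx=2.3,fy=2.3,interpolation=cv2.INTER_CUBIC))
E
```

```text
t: 9.15
tool_pos: [0.5324, -0.2707, 0.302]
ee_rot: [-3.14, -0.001, 1.359]
ft_force: [-0.1, 0.1, 1.0]
grip_width: 0.302
gripper_force: 0.0
t 9.15 tcp [ 0.5324 -0.2707  0.302 ] rpy [-3.1402e+00 -8.0000e-04  1.3590e+00] shift [ 0.0007 -0.0007  0.0025] turn [-0.0007 -0.0004  0.0019] F [-0.1  0.1  1. ] w 0.302
  shift after turn: [ 0.0007 -0.0007  0.0024]
```

View pics/w3.png

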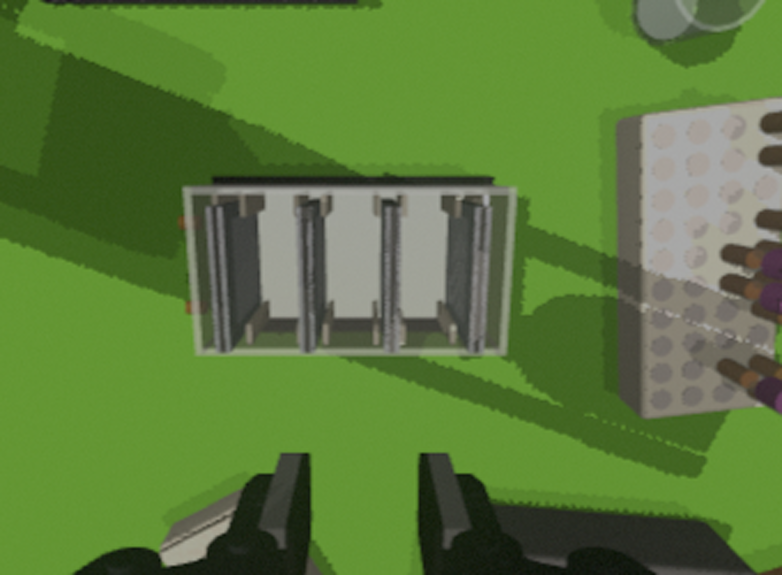

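Four cassettes are present, with top edges at crop columns about 217, 308, 391 and 481. The tank rim corners are at (183,188), (517,188), (507,355) and (197,355).

```bash
python3 - <<'E'
from h import *
c=pickle.load(open("w3.pkl","rb"))
q=np.array([[1,1],[1,-1],[-1,-1],[-1,1]])
px=unc([(517,188),(507,355),(197,355),(183,188)],2.3,(160,40))
p,r=fit([(c,px,np.c_[q*[.088,.046],np.full(4,.088)])],[.53,-.25,-.2]); print("tank",p,r)
C=np.array([[np.cos(p[2]),-np.sin(p[2])],[np.sin(p[2]),np.cos(p[2])]])
for m in ((217,278),(308,276),(391,276),(481,277)):
    X=ray(c,unc(m,2.3,(160,40)),.116); print(X.round(4),"local",(C.T@(X[:2]-p[:2])).round(4))
    
for k in (-66,-22,22,66): print(k,(p[:2]+C@[k/1000,0]).round(4))
print("rack slots",[(np.array([.5413,.2758])+k/1000*np.array([np.cos(-.2176),np.sin(-.2176)])).round(4) for k in (-66,-22,22,66)])
E
```

```text
tank [ 0.52991442 -0.25135301 -0.2104596 ] [[-0.0, -0.3], [-0.3, 0.1], [-0.1, 0.3], [0.4, -0.1]]
[ 0.4646 -0.2348  0.116 ] local [-0.0673  0.0026]
[ 0.5099 -0.2435  0.116 ] local [-0.0212  0.0035]
[ 0.551  -0.2523  0.116 ] local [0.0208 0.0035]
[ 0.5954 -0.2624  0.116 ] local [0.0663 0.0029]
-66 [ 0.4654 -0.2376]
-22 [ 0.5084 -0.2468]
22 [ 0.5514 -0.2559]
66 [ 0.5945 -0.2651]
rack slots [array([0.4769, 0.29  ]), array([0.5198, 0.2805]), array([0.5628, 0.2711]), array([0.6057, 0.2616])]
```

```bash
python3 - <<'E'
from h import *
go([.465,-.2362,.080],1.358)
E
```

```text
t 9.2 tcp [ 0.5325 -0.2698  0.3024] rpy [-3.1408e+00 -7.0000e-04  1.3596e+00] shift [ 0.0232 -0.0911  0.2781] turn [-0.0004 -0.0003  0.0007] F [-1.3 -0.9 -1. ] w 0.301
  shift after turn: [ 0.0232 -0.0914  0.278 ]
```

```bash
python3 -m creep '[[0.3,0.0116,-0.0457,0.03,0,0,0.0007],[0.3,0.0116,-0.0457,0.03,0,0,0],[0.3,0,0,0.05,0,0,0],[0.3,0,0,0.04,0,0,0],[0.3,0,0,0.04,0,0,0],[0.3,0,0,0.03,0,0,0],[0.3,0,0,0.03,0,0,0],[0.3,0,0,0.02,0,0,0],[0.3,0,0,0.008,0,0,0],[0.3,0,0,0,0,0,0]]'; python3 - <<'E'
from h import *
from workcell import eyes
go([.465,-.2362,.080],1.358)
c=eyes.capture("wrist"); pickle.dump(c,open("w4.pkl","wb")); cv2.imwrite("pics/w4.png",c["frame"])
E
```

```text
t: 10.2
tool_pos: [0.4661, -0.2353, 0.0815]
ee_rot: [3.139, 0.001, 1.36]
ft_force: [-0.8, 0.6, -0.2]
grip_width: 0.295
gripper_force: 0.0
t 10.2 tcp [ 0.4661 -0.2353  0.0815] rpy [3.1394e+00 5.0000e-04 1.3597e+00] shift [-0.0014 -0.0011  0.0019] turn [0.001  0.0002 0.0008] F [-0.8  0.6 -0.2] w 0.295
  shift after turn: [-0.0014 -0.0011  0.0019]
```

View pics/w4.png

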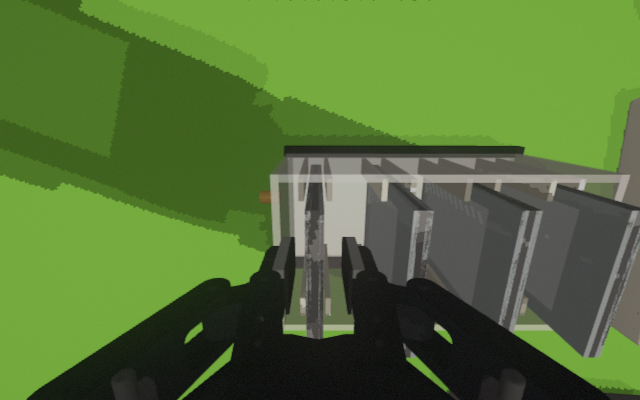

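The cassette stands at cols 306–325 between the fingers (inner faces at 295 and 342), so it is centred well enough to grip.

```bash
python3 -m creep '[[0,-0.001,-0.001,0.0015,0,0,0],[0,0,0,0,0,0,0],[0,0,0,0,0,0,0],[0,0,0,0,0,0,0],[0,0,0,0,0,0,0],[0,0,0,0,0,0,0],[0,0,0,-0.005,0,0,0],[0,0,0,-0.01,0,0,0],[0,0,0,-0.02,0,0,0],[0,0,0,-0.03,0,0,0],[0,0,0,-0.03,0,0,0],[0,0,0,-0.03,0,0,0],[0,0,0,-0.02,0,0,0],[0,0,0,-0.005,0,0,0]]' 40;  python3 - <<'E'
from h import *
from workcell import arm
go([.4769,.290,.20],1.353)
E
```

```text
t: 11.65
tool_pos: [0.4654, -0.2373, 0.2021]
ee_rot: [3.138, 0.001, 1.357]
ft_force: [0.2, -0.7, -1.5]
grip_width: 0.09
gripper_force: 39.0
t 11.65 tcp [ 0.4654 -0.2373  0.2021] rpy [3.1376e+00 1.4000e-03 1.3568e+00] shift [ 0.6471 -0.1259  0.0012] turn [0.0019 0.0007 0.0018] F [ 0.2 -0.7 -1.5] w 0.09
  shift after turn: [ 0.6466 -0.1283  0.0027]
```

```bash
python3 -m creep '[[0,0.017,-0.0036,0,0.001,0,0.0018],[0,0.03,-0.007,0,0.001,0.0007,0],[0,0.0545,-0.0107,0,0,0,0],[0,0.0545,-0.0107,0,0,0,0],[0,0.0545,-0.0107,0,0,0,0],[0,0.0545,-0.0107,0,0,0,0],[0,0.0545,-0.0107,0,0,0,0],[0,0.0545,-0.0107,0,0,0,0],[0,0.0545,-0.0107,0,0,0,0],[0,0.0545,-0.0107,0,0,0,0],[0,0.0545,-0.0107,0,0,0,0],[0,0.0545,-0.0107,0,0,0,0],[0,0.035,-0.007,0,0,0,0],[0,0.0195,-0.0037,0,0,0,0],[0,0,0,0,0,0,0],[0,0,0,0,0,0,0]]';  python3 - <<'E'
from h import *
from workcell import eyes
go([.4769,.290,.082],1.353)
c=eyes.capture("wrist"); pickle.dump(c,open("w5.pkl","wb")); cv2.imwrite("pics/w5.png",cv2.resize(c["frame"][0:320,200:600],None,fx=1.85,fy=1.85,interpolation=cv2.INTER_CUBIC))
E
```

```text
t: 13.25
tool_pos: [0.4755, 0.2897, 0.1994]
ee_rot: [-3.136, 0.0, 1.353]
ft_force: [-0.1, -0.4, -0.7]
grip_width: 0.09
gripper_force: 39.0
t 13.25 tcp [0.4755 0.2897 0.1994] rpy [-3.1362e+00  2.0000e-04  1.3526e+00] shift [0.0008 0.0024 0.1467] turn [-0.0026  0.0001 -0.0002] F [-0.1 -0.4 -0.7] w 0.09
  shift after turn: [0.0008 0.0016 0.1467]
```

View pics/w5.png

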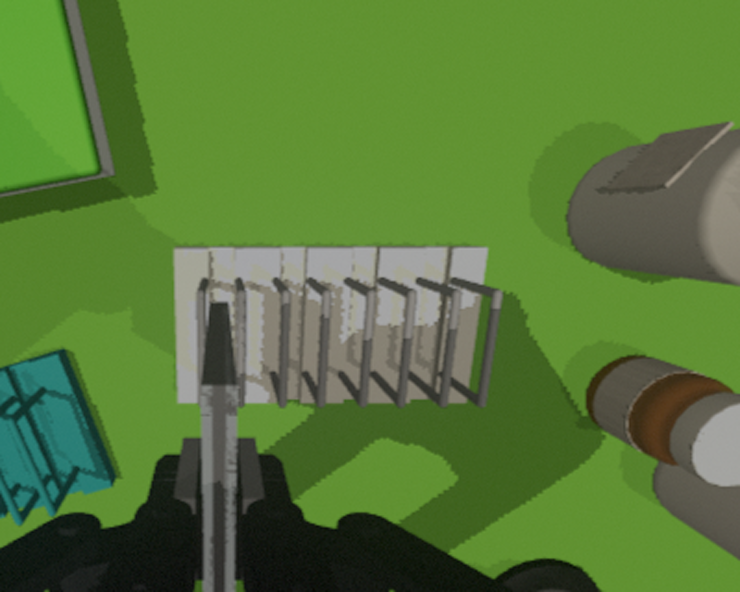

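The rack is seen below the held cassette. Base corners are at crop (174,248), (488,247), (478,403), (177,404), and the hoop tops' far ends are near row 288. I'll refine the rack pose.

```bash
python3 - <<'E'
from h import *
c=pickle.load(open("w5.pkl","rb"))
q=np.array([[1,1],[1,-1],[-1,-1],[-1,1]])
u=lambda p:unc(p,1.85,(200,0))
a=(c,u([(488,247),(478,403),(177,404),(174,248)]),np.c_[q*[.095,.05],np.full(4,.016)])
xs=[-76.5,-55.5,-32.5,-11.5,11.5,32.5,55.5,76.5]
far=[(204,284),(241,284),(283,286),(324,287),(367,288),(409,288),(455,289),(495,291)]
near=[(282,403),(320,402),(362,402),(402,402),(443,402),(482,402)]
L=[(x/1e3,.0275,.0695) for x in xs]+[(x/1e3,-.0275,.0695) for x in xs[2:]]
b=(c,u(far+near),np.array(L))
for o in ([a],[b],[a,b]): print(*fit(o,[.54,.275,-.2]))
# cassette bottom in hand: bottom edge far corner
for z in (.117,.120,.123,.126): print(z,ray(c,u((212,304)),z).round(4),ray(c,u((226,304)),z).round(4))
E
```

```text
[ 0.54384208  0.27593716 -0.20568802] [[0.9, -0.6], [-4.8, -1.0], [2.5, 0.0], [1.3, 1.0]]
[ 0.54213971  0.27940149 -0.2381168 ] [[-1.1, 3.2], [0.7, 3.6], [1.8, 3.0], [1.5, 2.9], [2.1, 2.9], [1.2, 3.3], [0.2, 3.3], [0.3, 2.6], [-0.7, -6.2], [-0.6, -5.2], [-0.7, -4.8], [-1.8, -4.4], [-1.4, -3.9], [-1.9, -3.5]]
[ 0.54245551  0.27867954 -0.22273487] [[-0.0, -1.3], [-7.0, -1.6], [0.2, -3.1], [0.2, -2.7], [-1.1, 5.0], [0.7, 5.2], [1.8, 4.2], [1.5, 3.8], [2.1, 3.4], [1.2, 3.5], [0.3, 3.1], [0.5, 2.1], [0.1, -5.1], [0.2, -4.5], [0.1, -4.3], [-0.9, -4.2], [-0.5, -4.1], [-0.9, -4.0]]
0.117 [0.4803 0.3235 0.117 ] [0.4862 0.3222 0.117 ]
0.12 [0.4805 0.3239 0.12  ] [0.4863 0.3227 0.12  ]
0.123 [0.4806 0.3244 0.123 ] [0.4864 0.3232 0.123 ]
0.126 [0.4808 0.3249 0.126 ] [0.4865 0.3237 0.126 ]
```

```bash
python3 - <<'E'
from h import *
c=pickle.load(open("w5.pkl","rb"))
u=lambda p:unc(p,1.85,(200,0))
a=(c,u([(488,247),(177,404),(174,248)]),np.array([(.095,.05,.016),(-.095,-.05,.016),(-.095,.05,.016)]))
xs=[-76.5,-55.5,-32.5,-11.5,11.5,32.5,55.5,76.5]
far=[(204,284),(241,284),(283,286),(324,287),(367,288),(409,288),(455,289),(495,291)]
near=[(282,403),(320,402),(362,402),(402,402),(443,402),(482,402)]
for s in (10.5,):
  xs=[k+d for k in (-66,-22,22,66) for d in (-s,s)]
  L=[(x/1e3,.03,.0695) for x in xs]+[(x/1e3,-.03,.0695) for x in xs[2:]]
  b=(c,u(far+near),np.array(L))
  for o in ([a],[b],[a,b]): print(*fit(o,[.54,.275,-.2]))
p=np.array([.5418,.2765]);
for k in (-66,-22,22,66): print((p+k/1000*np.array([np.cos(-.218),np.sin(-.218)])).round(4))
E
```

```text
[ 0.54200471  0.27629515 -0.21475676] [[-0.5, 0.2], [0.6, -0.6], [-0.0, 0.2]]
[ 0.54203883  0.27868802 -0.22733856] [[-1.4, 2.2], [0.4, 2.4], [1.7, 1.5], [1.4, 1.2], [2.0, 0.9], [1.2, 1.1], [0.3, 0.8], [0.5, -0.1], [-0.5, -2.9], [-0.5, -2.1], [-0.7, -1.9], [-1.7, -1.7], [-1.3, -1.5], [-1.9, -1.3]]
[ 0.54203877  0.27827391 -0.22066078] [[-0.4, -1.0], [0.0, -2.5], [-0.2, -2.1], [-1.5, 3.1], [0.3, 3.2], [1.5, 2.2], [1.2, 1.7], [1.9, 1.2], [1.1, 1.3], [0.2, 0.8], [0.4, -0.2], [-0.2, -2.3], [-0.2, -1.7], [-0.4, -1.6], [-1.4, -1.5], [-1.1, -1.5], [-1.6, -1.4]]
[0.4774 0.2908]
[0.5203 0.2813]
[0.5633 0.2717]
[0.6062 0.2622]
```

```bash
python3 -m creep '[[0,0.002,0.0022,0,-0.0025,0,0],[0,0,0,0.01,0,0,0],[0,0,0,0.025,0,0,0],[0,0,0,0.03,0,0,0],[0,0,0,0.03,0,0,0],[0,0,0,0.025,0,0,0],[0,0,0,0.015,0,0,0],[0,0,0,0.006,0,0,0],[0,0,0,0,0,0,0],[0,0,0,0,0,0,0]]';  python3 - <<'E'
from h import *
go([.4774,.2908,.0823],1.353)
E
```

```text
t: 14.3
tool_pos: [0.4792, 0.2918, 0.0886]
ee_rot: [3.139, -0.002, 1.352]
ft_force: [0.5, 0.2, -1.3]
grip_width: 0.093
gripper_force: 39.0
t 14.3 tcp [0.4792 0.2918 0.0886] rpy [ 3.1392e+00 -2.5000e-03  1.3519e+00] shift [-0.0017 -0.0019  0.0079] turn [ 0.0011 -0.0012 -0.0005] F [ 0.5  0.2 -1.3] w 0.093
  shift after turn: [-0.0017 -0.0019  0.0079]
```

```bash
python3 -m creep '[[0,-0.001,-0.001,0.002,0.001,0,0],[0,0,0,0.003,0,0,0],[0,0,0,0.0015,0,0,0],[0,0,0,0.001,0,0,0],[0,0,0,0,0,0,0]]'; python3 -m creep '[[0,0,0,0.001,0,0,0],[0,0,0,0,0,0,0]]'
```

```text
t: 14.8
tool_pos: [0.4779, 0.2913, 0.0828]
ee_rot: [-3.141, -0.002, 1.352]
ft_force: [-1.9, -0.8, 6.9]
grip_width: 0.089
gripper_force: 40.3
t: 15.0
tool_pos: [0.4781, 0.2913, 0.0828]
ee_rot: [3.141, -0.002, 1.352]
ft_force: [-5.4, -2.8, 12.7]
grip_width: 0.09
gripper_force: 41.1
```

```bash
python3 -m creep '[[0.3,0,0,0,0,0,0],[0.3,0,0,0,0,0,0],[0.3,0,0,0,0,0,0],[0.3,0,0,-0.01,0,0,0],[0.3,0,0,-0.03,0,0,0],[0.3,0,0,-0.05,0,0,0],[0.3,0,0,-0.05,0,0,0],[0.3,-0.03,0.008,-0.01,0,0,0]]'; python3 -m creep '[[0.3,-0.056,0.016,0,0,0,-0.001],[0.3,-0.056,0.016,0,0,0,-0.001],[0.3,-0.056,0.016,0,0,0,0],[0.3,-0.056,0.016,0,0,0,0],[0.3,-0.056,0.016,0,0,0,0],[0.3,-0.056,0.016,0,0,0,0],[0.3,-0.056,0.016,0,0,0,0],[0.3,-0.056,0.016,0,0,0,0],[0.3,-0.056,0.016,0,0,0,0],[0.3,-0.056,0.016,0,0,0,0],[0.3,-0.056,0.0155,0,0,0,0],[0.3,0,0,0,0,0,0]]';  python3 - <<'E'
from h import *
from workcell import eyes
go([.5095,-.2455,.080],1.358)
c=eyes.capture("side"); cv2.imwrite("pics/s6.png",cv2.resize(c["frame"][120:310,160:440],None,fx=2.8,fy=2.8,interpolation=cv2.INTER_CUBIC))
E
```

```text
t: 15.8
tool_pos: [0.4809, 0.2687, 0.2074]
ee_rot: [3.136, -0.008, 1.354]
ft_force: [1.5, -0.7, 1.1]
grip_width: 0.296
gripper_force: 0.0
t: 17.0
tool_pos: [0.5099, -0.2509, 0.2001]
ee_rot: [-3.141, 0.001, 1.351]
ft_force: [0.5, 0.5, -0.5]
grip_width: 0.299
gripper_force: 0.0
t 17.0 tcp [ 0.5099 -0.2509  0.2001] rpy [-3.1411e+00  6.0000e-04  1.3513e+00] shift [ 0.0065 -0.0019  0.1501] turn [-0.0003  0.0003 -0.0032] F [ 0.5  0.5 -0.5] w 0.299
  shift after turn: [ 0.0065 -0.0019  0.1501]
```

View pics/s6.png

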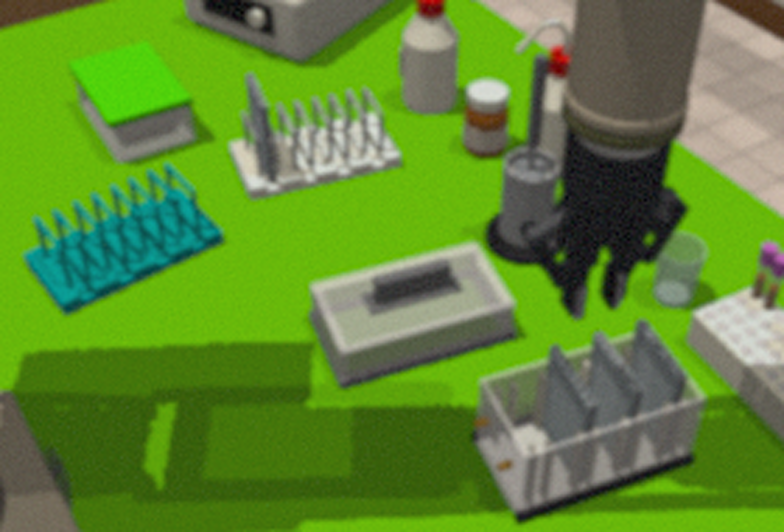

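Cassette 1 stands upright in the rack's first slot at crop (258,130). The other three are still in the tank, and the cover lies level. I'll go on with cassette 2.

```bash
python3 -m creep '[[0.3,0.0065,-0.0015,0.01,0,0,-0.003],[0.3,0,0,0.03,0,0,0],[0.3,0,0,0.03,0,0,0],[0.3,0,0,0.03,0,0,0],[0.3,0,0,0.03,0,0,0],[0.3,0,0,0.015,0,0,0],[0.3,0,0,0.0045,0,0,0],[0.3,0,0,0,0,0,0],[0.3,0,0,0,0,0,0]]';  python3 - <<'E'
from h import *
go([.5095,-.2455,.080],1.358)
E
```

```text
t: 17.95
tool_pos: [0.5114, -0.24, 0.0817]
ee_rot: [3.141, -0.001, 1.363]
ft_force: [0.3, -0.8, 0.5]
grip_width: 0.297
gripper_force: 0.0
t 17.95 tcp [ 0.5114 -0.24    0.0817] rpy [ 3.1406e+00 -9.0000e-04  1.3630e+00] shift [-0.0072 -0.0009  0.0021] turn [ 0.0005 -0.0004  0.0024] F [ 0.3 -0.8  0.5] w 0.297
  shift after turn: [-0.0072 -0.0008  0.0021]
```

```bash
python3 -m creep '[[0.3,-0.006,-0.0008,0.0018,0,0,0.0024],[0.3,0,0,0,0,0,0],[0,0,0,0,0,0,0],[0,0,0,0,0,0,0],[0,0,0,0,0,0,0],[0,0,0,0,0,0,0],[0,0,0,0,0,0,0],[0,0,0,-0.005,0,0,0],[0,0,0,-0.01,0,0,0],[0,0,0,-0.02,0,0,0],[0,0,0,-0.03,0,0,0],[0,0,0,-0.03,0,0,0],[0,0,0,-0.03,0,0,0],[0,0,0,-0.02,0,0,0],[0,0,0,-0.005,0,0,0],[0,0,0,0,0,0,0],[0,0,0,0,0,0,0]]' 40;  python3 - <<'E'
from h import *
go([.5203,.2813,.20],1.353)
E
```

```text
t: 19.65
tool_pos: [0.5083, -0.2443, 0.1975]
ee_rot: [-3.139, -0.002, 1.357]
ft_force: [0.4, -0.5, -1.4]
grip_width: 0.086
gripper_force: 39.1
t 19.65 tcp [ 0.5083 -0.2443  0.1975] rpy [-3.1387e+00 -2.1000e-03  1.3575e+00] shift [ 0.6453 -0.1244 -0.0015] turn [-0.0014 -0.001   0.0021] F [ 0.4 -0.5 -1.4] w 0.086
  shift after turn: [ 0.6447 -0.1273 -0.0032]
```

```bash
python3 -m creep '[[0,0.017,-0.0036,-0.0032,0,0,0.002],[0,0.03,-0.007,0,0,0,0],[0,0.0545,-0.0107,0,0,0,0],[0,0.0545,-0.0107,0,0,0,0],[0,0.0545,-0.0107,0,0,0,0],[0,0.0545,-0.0107,0,0,0,0],[0,0.0545,-0.0107,0,0,0,0],[0,0.0545,-0.0107,0,0,0,0],[0,0.0545,-0.0107,0,0,0,0],[0,0.0545,-0.0107,0,0,0,0],[0,0.0545,-0.0107,0,0,0,0],[0,0.0545,-0.0107,0,0,0,0],[0,0.035,-0.007,0,0,0,0],[0,0.0177,-0.0027,0,0,0,0],[0,0,0,0,0,0,0],[0,0,0,0,0,0,0],[0,0,0,0,0,0,0],[0,0,0,0,0,0,0]]';  python3 - <<'E'
from h import *
go([.5203,.2813,.0823],1.353)
E
```

```text
t: 21.45
tool_pos: [0.5208, 0.2797, 0.2022]
ee_rot: [-3.14, -0.001, 1.352]
ft_force: [-0.1, 0.1, -0.9]
grip_width: 0.088
gripper_force: 39.1
t 21.45 tcp [0.5208 0.2797 0.2022] rpy [-3.1405e+00 -1.2000e-03  1.3517e+00] shift [ 0.0017 -0.0009  0.1498] turn [-0.0005 -0.0006 -0.0006] F [-0.1  0.1 -0.9] w 0.088
  shift after turn: [ 0.0018 -0.0011  0.1498]
```

```bash
python3 -m creep '[[0,0.0015,-0.0008,0.01,0,0,0],[0,0,0,0.025,0,0,0],[0,0,0,0.03,0,0,0],[0,0,0,0.03,0,0,0],[0,0,0,0.025,0,0,0],[0,0,0,0.015,0,0,0],[0,0,0,0.006,0,0,0],[0,0,0,0.002,0,0,0],[0,0,0,0,0,0,0],[0,0,0,0,0,0,0]]';  python3 - <<'E'
from h import *
go([.5203,.2813,.0823],1.353)
E
```

```text
t: 22.45
tool_pos: [0.521, 0.2828, 0.0891]
ee_rot: [3.141, -0.003, 1.353]
ft_force: [-0.1, 0.0, -1.5]
grip_width: 0.091
gripper_force: 39.1
t 22.45 tcp [0.521  0.2828 0.0891] rpy [ 3.1410e+00 -2.7000e-03  1.3533e+00] shift [-0.002  -0.0005  0.0085] turn [ 0.0003 -0.0013  0.0002] F [-0.1  0.  -1.5] w 0.091
  shift after turn: [-0.002  -0.0005  0.0085]
```

```bash
python3 -m creep '[[0,-0.001,0,0.003,0,0,0],[0,0,0,0.002,0,0,0],[0,0,0,0.0015,0,0,0],[0,0,0,0.001,0,0,0],[0,0,0,0,0,0,0],[0,0,0,0,0,0,0]]'; python3 -m creep '[[0,0,0,0.001,0,0,0],[0,0,0,0,0,0,0]]'
```

```text
t: 23.05
tool_pos: [0.52, 0.2816, 0.0818]
ee_rot: [-3.14, -0.001, 1.353]
ft_force: [-0.4, -0.3, -1.4]
grip_width: 0.091
gripper_force: 39.1
t: 23.25
tool_pos: [0.5202, 0.2817, 0.0812]
ee_rot: [-3.141, -0.002, 1.353]
ft_force: [0.4, 0.4, 0.8]
grip_width: 0.087
gripper_force: 39.4
```

```bash
python3 -m creep '[[0,0,0,0.0008,0,0,0],[0,0,0,0,0,0,0]]';python3 -m creep '[[0,0,0,0.0006,0,0,0],[0,0,0,0,0,0,0]]'
```

```text
t: 23.45
tool_pos: [0.5203, 0.2818, 0.0812]
ee_rot: [-3.141, -0.002, 1.353]
ft_force: [-1.9, -0.7, 5.6]
grip_width: 0.084
gripper_force: 40.2
t: 23.65
tool_pos: [0.5205, 0.2818, 0.0812]
ee_rot: [-3.141, -0.002, 1.353]
ft_force: [-4.4, -2.3, 9.2]
grip_width: 0.086
gripper_force: 40.6
```

```bash
python3 -m creep '[[0.3,0,0,0,0,0,0],[0.3,0,0,0,0,0,0],[0.3,0,0,0,0,0,0],[0.3,0,0,-0.01,0,0,0],[0.3,0,0,-0.03,0,0,0],[0.3,0,0,-0.05,0,0,0],[0.3,0,0,-0.05,0,0,0],[0.3,-0.03,0.008,-0.01,0,0,0]]'; python3 -m creep '[[0.3,-0.056,0.016,0,0,0,-0.001],[0.3,-0.056,0.016,0,0,0,-0.001],[0.3,-0.056,0.016,0,0,0,0],[0.3,-0.056,0.016,0,0,0,0],[0.3,-0.056,0.016,0,0,0,0],[0.3,-0.056,0.016,0,0,0,0],[0.3,-0.056,0.016,0,0,0,0],[0.3,-0.056,0.016,0,0,0,0],[0.3,-0.056,0.016,0,0,0,0],[0.3,-0.056,0.016,0,0,0,0],[0.3,-0.056,0.0155,0,0,0,0],[0.3,0,0,0.03,0,0,0],[0.3,0,0,0.03,0,0,0],[0.3,0,0,0,0,0,0],[0.3,0,0,0,0,0,0],[0.3,0,0,0,0,0,0]]';  python3 - <<'E'
from h import *
go([.5512,-.2542,.080],1.358)
E
```

```text
t: 24.45
tool_pos: [0.5236, 0.2594, 0.2069]
ee_rot: [3.135, -0.008, 1.356]
ft_force: [0.6, -0.5, 0.3]
grip_width: 0.3
gripper_force: 0.0
t: 26.05
tool_pos: [0.5547, -0.2548, 0.1529]
ee_rot: [3.14, -0.001, 1.358]
ft_force: [0.3, 0.4, 0.7]
grip_width: 0.305
gripper_force: 0.0
t 26.05 tcp [ 0.5547 -0.2548  0.1529] rpy [ 3.1403e+00 -7.0000e-04  1.3582e+00] shift [-0.0003 -0.0045  0.0912] turn [ 0.0006 -0.0003  0.0001] F [0.3 0.4 0.7] w 0.305
  shift after turn: [-0.0002 -0.0044  0.0912]
```

```bash
python3 -m creep '[[0.3,0,-0.004,0.01,0,0,0],[0.3,0,0,0.03,0,0,0],[0.3,0,0,0.03,0,0,0],[0.3,0,0,0.015,0,0,0],[0.3,0,0,0.0055,0,0,0],[0.3,0,0,0,0,0,0],[0.3,0,0,0,0,0,0]]'; python3 - <<'E'
from h import *
go([.5512,-.2542,.080],1.358)
E
```

```text
t: 26.75
tool_pos: [0.5514, -0.2543, 0.0799]
ee_rot: [3.141, -0.001, 1.358]
ft_force: [-0.2, -0.5, -0.3]
grip_width: 0.296
gripper_force: 0.0
t 26.75 tcp [ 0.5514 -0.2543  0.0799] rpy [ 3.1408e+00 -9.0000e-04  1.3576e+00] shift [ 0.     -0.0002 -0.0001] turn [ 0.0004 -0.0004 -0.0002] F [-0.2 -0.5 -0.3] w 0.296
  shift after turn: [ 0.     -0.0002 -0.0001]
```

```bash
python3 -m creep '[[0,0,0,0,0,0,0],[0,0,0,0,0,0,0],[0,0,0,0,0,0,0],[0,0,0,0,0,0,0],[0,0,0,0,0,0,0],[0,0,0,-0.005,0,0,0],[0,0,0,-0.01,0,0,0],[0,0,0,-0.02,0,0,0],[0,0,0,-0.03,0,0,0],[0,0,0,-0.03,0,0,0],[0,0,0,-0.03,0,0,0],[0,0,0,-0.02,0,0,0],[0,0,0,-0.005,0,0,0],[0,0,0,0,0,0,0]]' 40 && python3 -m creep '[[0,0.017,-0.0036,0,0,0,0.0024],[0,0.03,-0.007,0,0,0,0],[0,0.0545,-0.0107,0,0,0,0],[0,0.0545,-0.0107,0,0,0,0],[0,0.0545,-0.0107,0,0,0,0],[0,0.0545,-0.0107,0,0,0,0],[0,0.0545,-0.0107,0,0,0,0],[0,0.0545,-0.0107,0,0,0,0],[0,0.0545,-0.0107,0,0,0,0],[0,0.0545,-0.0107,0,0,0,0],[0,0.0545,-0.0107,0,0,0,0],[0,0.0545,-0.0107,0,0,0,0],[0,0.035,-0.007,0,0,0,0],[0,0.0185,-0.0023,0,0,0,0],[0,0,0,0,0,0,0],[0,0,0,0,0,0,0],[0,0,0,0,0,0,0],[0,0,0,0,0,0,0]]';  python3 - <<'E'
from h import *
go([.5633,.2717,.0815],1.353)
E
```

```text
t: 28.15
tool_pos: [0.551, -0.2543, 0.1994]
ee_rot: [3.141, -0.001, 1.358]
ft_force: [-0.0, 0.6, -2.7]
grip_width: 0.086
gripper_force: 39.2
t: 29.95
tool_pos: [0.5635, 0.2707, 0.1994]
ee_rot: [-3.14, -0.001, 1.351]
ft_force: [-0.6, 0.1, -1.2]
grip_width: 0.088
gripper_force: 39.1
t 29.95 tcp [0.5635 0.2707 0.1994] rpy [-3.1405e+00 -1.1000e-03  1.3508e+00] shift [ 0.0009 -0.0003  0.1473] turn [-0.0005 -0.0005 -0.001 ] F [-0.6  0.1 -1.2] w 0.088
  shift after turn: [ 0.0011 -0.0005  0.1473]
```

```bash
python3 -m creep '[[0,0.0008,-0.0003,0.01,0,0,-0.001],[0,0,0,0.025,0,0,0],[0,0,0,0.03,0,0,0],[0,0,0,0.03,0,0,0],[0,0,0,0.025,0,0,0],[0,0,0,0.015,0,0,0],[0,0,0,0.007,0,0,0],[0,0,0,0.002,0,0,0],[0,0,0,0.001,0,0,0],[0,0,0,0,0,0,0],[0,0,0,0,0,0,0]]';  python3 - <<'E'
from h import *
go([.5633,.2717,.0815],1.353)
E
```

```text
t: 31.05
tool_pos: [0.5638, 0.2732, 0.0845]
ee_rot: [3.141, -0.002, 1.355]
ft_force: [-0.0, 0.1, -1.2]
grip_width: 0.087
gripper_force: 39.1
t 31.05 tcp [0.5638 0.2732 0.0845] rpy [ 3.1411e+00 -2.4000e-03  1.3547e+00] shift [-0.002  -0.0002  0.0038] turn [ 0.0002 -0.0011  0.0008] F [-0.   0.1 -1.2] w 0.087
  shift after turn: [-0.002  -0.0002  0.0038]
```

```bash
python3 -m creep '[[0,-0.001,0,0.0015,0,0,0],[0,0,0,0.001,0,0,0],[0,0,0,0,0,0,0]]'; python3 -m creep '[[0,0,0,0.001,0,0,0],[0,0,0,0,0,0,0]]'; python3 -m creep '[[0,0,0,0.0008,0,0,0],[0,0,0,0,0,0,0]]'
```

```text
t: 31.35
tool_pos: [0.5633, 0.2723, 0.0821]
ee_rot: [-3.141, -0.002, 1.355]
ft_force: [-0.5, -0.1, 2.1]
grip_width: 0.09
gripper_force: 39.8
t: 31.55
tool_pos: [0.5635, 0.2723, 0.082]
ee_rot: [3.142, -0.002, 1.355]
ft_force: [-2.4, -2.1, 8.0]
grip_width: 0.087
gripper_force: 40.6
t: 31.75
tool_pos: [0.5636, 0.2723, 0.082]
ee_rot: [3.141, -0.002, 1.355]
ft_force: [-4.6, -2.2, 11.7]
grip_width: 0.085
gripper_force: 41.2
```

```bash
python3 -m creep '[[0.3,0,0,0,0,0,0],[0.3,0,0,0,0,0,0],[0.3,0,0,0,0,0,0],[0.3,0,0,-0.01,0,0,0],[0.3,0,0,-0.03,0,0,0],[0.3,0,0,-0.05,0,0,0],[0.3,0,0,-0.05,0,0,0],[0.3,-0.03,0.008,-0.01,0,0,0]]'; python3 -m creep '[[0.3,-0.056,0.016,0,0,0,-0.001],[0.3,-0.056,0.016,0,0,0,-0.001],[0.3,-0.056,0.016,0,0,0,0],[0.3,-0.056,0.016,0,0,0,0],[0.3,-0.056,0.016,0,0,0,0],[0.3,-0.056,0.016,0,0,0,0],[0.3,-0.056,0.016,0,0,0,0],[0.3,-0.056,0.016,0,0,0,0],[0.3,-0.056,0.016,0,0,0,0],[0.3,-0.056,0.016,0,0,0,0],[0.3,-0.056,0.011,0,0,0,0],[0.3,0,0,0.03,0,0,0],[0.3,0,0,0.03,0,0,0],[0.3,0,0,0,0,0,0],[0.3,0,0,0,0,0,0],[0.3,0,0,0,0,0,0]]';  python3 - <<'E'
from h import *
go([.5950,-.2638,.080],1.358)
E
```

```text
t: 32.55
tool_pos: [0.5666, 0.2501, 0.2072]
ee_rot: [3.135, -0.008, 1.357]
ft_force: [1.3, 0.8, 0.3]
grip_width: 0.303
gripper_force: 0.0
t: 34.15
tool_pos: [0.5948, -0.2634, 0.1532]
ee_rot: [3.14, -0.001, 1.359]
ft_force: [0.3, -0.2, 0.0]
grip_width: 0.3
gripper_force: 0.0
t 34.15 tcp [ 0.5948 -0.2634  0.1532] rpy [ 3.1402e+00 -8.0000e-04  1.3594e+00] shift [-0.0005  0.0002  0.0914] turn [ 0.0006 -0.0004  0.0007] F [ 0.3 -0.2  0. ] w 0.3
  shift after turn: [-0.0004  0.0003  0.0914]
```

```bash
python3 -m creep '[[0.3,0,0,0.01,0,0,0],[0.3,0,0,0.03,0,0,0],[0.3,0,0,0.03,0,0,0],[0.3,0,0,0.015,0,0,0],[0.3,0,0,0.006,0,0,0],[0.3,0,0,0,0,0,0],[0.3,0,0,0,0,0,0],[0,0,0,0,0,0,0],[0,0,0,0,0,0,0],[0,0,0,0,0,0,0],[0,0,0,0,0,0,0],[0,0,0,0,0,0,0]]' 40 && python3 -m creep '[[0,0,0,-0.005,0,0,0],[0,0,0,-0.01,0,0,0],[0,0,0,-0.02,0,0,0],[0,0,0,-0.03,0,0,0],[0,0,0,-0.03,0,0,0],[0,0,0,-0.03,0,0,0],[0,0,0,-0.02,0,0,0],[0,0,0,-0.005,0,0,0],[0,0,0,0,0,0,0],[0,0,0,0,0,0,0]]';  python3 - <<'E'
from h import *
go([.6062,.2622,.20],1.353)
E
```

```text
t: 35.35
tool_pos: [0.5969, -0.2642, 0.0865]
ee_rot: [3.135, 0.001, 1.36]
ft_force: [-12.4, 6.9, 39.2]
grip_width: 0.094
gripper_force: 41.5
t: 36.35
tool_pos: [0.5933, -0.2631, 0.1967]
ee_rot: [-3.138, -0.002, 1.359]
ft_force: [0.5, -0.3, -2.2]
grip_width: 0.082
gripper_force: 40.2
t 36.35 tcp [ 0.5933 -0.2631  0.1967] rpy [-3.1384e+00 -2.1000e-03  1.3588e+00] shift [ 0.6453 -0.1223 -0.0024] turn [-0.0015 -0.001   0.0028] F [ 0.5 -0.3 -2.2] w 0.082
  shift after turn: [ 0.6446 -0.1261 -0.0042]
```

```bash
python3 -m creep '[[0,0.017,-0.0036,-0.0042,-0.0015,-0.001,0.0024],[0,0.03,-0.007,0,0,0,0],[0,0.0545,-0.0107,0,0,0,0],[0,0.0545,-0.0107,0,0,0,0],[0,0.0545,-0.0107,0,0,0,0],[0,0.0545,-0.0107,0,0,0,0],[0,0.0545,-0.0107,0,0,0,0],[0,0.0545,-0.0107,0,0,0,0],[0,0.0545,-0.0107,0,0,0,0],[0,0.0545,-0.0107,0,0,0,0],[0,0.0545,-0.0107,0,0,0,0],[0,0.0545,-0.0107,0,0,0,0],[0,0.035,-0.007,0,0,0,0],[0,0.0178,-0.0015,0,0,0,0],[0,0,0,0,0,0,0],[0,0,0,0,0,0,0],[0,0,0,0,0,0,0],[0,0,0,0,0,0,0]]';  python3 - <<'E'
from h import *
from workcell import eyes
go([.6062,.2622,.0875],1.353)
c=eyes.capture("wrist"); pickle.dump(c,open("w7.pkl","wb")); cv2.imwrite("pics/w7.png",c["frame"])
E
```

```text
t: 38.15
tool_pos: [0.6067, 0.2605, 0.2012]
ee_rot: [3.139, 0.001, 1.352]
ft_force: [-0.5, -0.0, -1.2]
grip_width: 0.087
gripper_force: 40.2
t 38.15 tcp [0.6067 0.2605 0.2012] rpy [3.1394e+00 9.0000e-04 1.3519e+00] shift [ 0.0021 -0.0013  0.1421] turn [ 0.001   0.0004 -0.0005] F [-0.5 -0.  -1.2] w 0.087
  shift after turn: [ 0.0019 -0.001   0.1421]
```

View pics/w7.png

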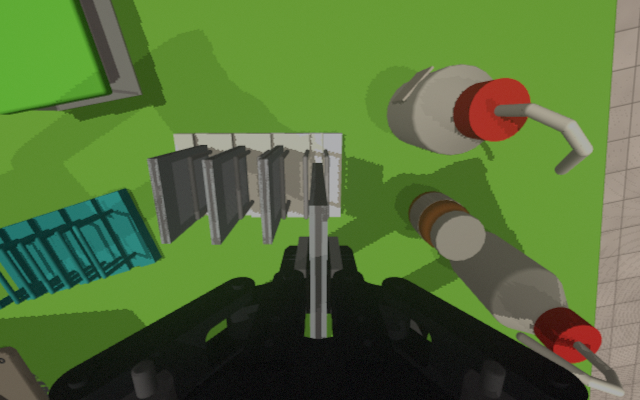

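Three cassettes stand in the rack, and the fourth hangs plumb over slot 4. A wash bottle and the jar are close on the right, so I'll check clearance.

```bash
python3 - <<'E'
from h import *
d=pickle.load(open("cap0.pkl","rb")); T=d["top"]
for n,p,z in (("b1",(232,143),.18),("b2",(295,126),.18),("jar",(273,148),.085),("b1base",(235,158),0.0),("beaker",(374,148),.035)): print(n,ray(T,p,z).round(3))
E
```

```text
b1 [0.717 0.288 0.18 ]
b2 [0.771 0.103 0.18 ]
jar [0.73  0.181 0.085]
b1base [0.717 0.323 0.   ]
beaker [ 0.748 -0.146  0.035]
```

```bash
python3 -m creep '[[0,0.0017,-0.0009,0.01,0,0,0],[0,0,0,0.025,0,0,0],[0,0,0,0.03,0,0,0],[0,0,0,0.03,0,0,0],[0,0,0,0.025,0,0,0],[0,0,0,0.012,0,0,0],[0,0,0,0.003,0,0,0],[0,0,0,0,0,0,0],[0,0,0,0,0,0,0]]';  python3 - <<'E'
from h import *
go([.6062,.2622,.0875],1.353)
E
```

```text
t: 39.1
tool_pos: [0.6071, 0.2637, 0.0947]
ee_rot: [3.138, -0.001, 1.354]
ft_force: [0.4, -0.5, -1.3]
grip_width: 0.086
gripper_force: 40.1
t 39.1 tcp [0.6071 0.2637 0.0947] rpy [ 3.1376e+00 -6.0000e-04  1.3537e+00] shift [-0.0021 -0.0008  0.009 ] turn [ 0.0019 -0.0003  0.0003] F [ 0.4 -0.5 -1.3] w 0.086
  shift after turn: [-0.0021 -0.0007  0.009 ]
```

```bash
python3 -m creep '[[0,-0.001,-0.0005,0.002,0.001,0,0],[0,0,0,0.002,0,0,0],[0,0,0,0.001,0,0,0],[0,0,0,0,0,0,0]]'; python3 -m creep '[[0,0,0,0.001,0,0,0],[0,0,0,0.001,0,0,0],[0,0,0,0,0,0,0]]'; python3 -m creep '[[0,0,0,0.001,0,0,0],[0,0,0,0,0,0,0]]'; python3 -m creep '[[0,0,0,0.001,0,0,0],[0,0,0,0,0,0,0]]'
```

```text
t: 39.5
tool_pos: [0.6055, 0.2627, 0.0891]
ee_rot: [-3.141, 0.001, 1.354]
ft_force: [-0.0, 0.6, -0.4]
grip_width: 0.089
gripper_force: 40.1
t: 39.8
tool_pos: [0.606, 0.2628, 0.0887]
ee_rot: [3.141, 0.0, 1.354]
ft_force: [-2.5, -1.5, 5.1]
grip_width: 0.087
gripper_force: 41.2
t: 40.0
tool_pos: [0.6061, 0.2628, 0.0887]
ee_rot: [3.14, 0.0, 1.354]
ft_force: [-4.1, -1.8, 9.5]
grip_width: 0.082
gripper_force: 42.0
t: 40.2
tool_pos: [0.6063, 0.2628, 0.0887]
ee_rot: [3.14, -0.0, 1.354]
ft_force: [-6.4, -3.1, 14.8]
grip_width: 0.088
gripper_force: 42.7
```

```bash
python3 -m creep '[[0.3,0,0,0,0,0,0],[0.3,0,0,0,0,0,0],[0.3,0,0,0,0,0,0],[0.3,0,0,-0.01,0,0,0],[0.3,0,0,-0.03,0,0,0],[0.3,0,0,-0.05,0,0,0],[0.3,0,0,-0.05,0,0,0],[0.3,0,0,-0.06,0,0,0],[0.3,0,0,-0.06,0,0,0],[0.3,0,0,-0.05,0,0,0],[0.5,-0.053,0.0147,0,0,0,0],[0.5,-0.053,0.0147,0,0,0,0],[0.5,-0.053,0.0147,0,0,0,0],[0.5,-0.053,0.0147,0,0,0,0],[0.5,-0.053,0.0147,0,0,0,0],[0.5,-0.053,0.0147,0,0,0,0],[0.5,0,0,0,0,0,0],[0.5,0,0,0,0,0,0],[0.5,0,0,0,0,0,0]]'; python3 - <<'E'
from h import *
from workcell import eyes
go([.665,.015,.192],1.353)
d={n:eyes.capture(n) for n in ("wrist","side","top")}; pickle.dump(d,open("c8.pkl","wb"))
a=d["wrist"]["frame"]; b=d["side"]["frame"]
b=np.pad(cv2.resize(b[120:320,230:430],None,fx=2,fy=2,interpolation=cv2.INTER_CUBIC),((0,0),(0,0),(0,0)))
a=cv2.resize(a[0:400,200:600],(400,400))
cv2.imwrite("pics/c8.png",np.hstack([a,b]))
E
```

```text
t: 42.1
tool_pos: [0.6198, 0.0, 0.3344]
ee_rot: [3.141, 0.0, 1.354]
ft_force: [-0.2, 0.5, 0.7]
grip_width: 0.502
gripper_force: 0.0
t 42.1 tcp [0.6198 0.     0.3344] rpy [3.1414e+00 1.0000e-04 1.3542e+00] shift [0.0304 0.0511 0.178 ] turn [0.0001 0.0001 0.0006] F [-0.2  0.5  0.7] w 0.502
  shift after turn: [0.0305 0.0511 0.178 ]
```

View pics/c8.png

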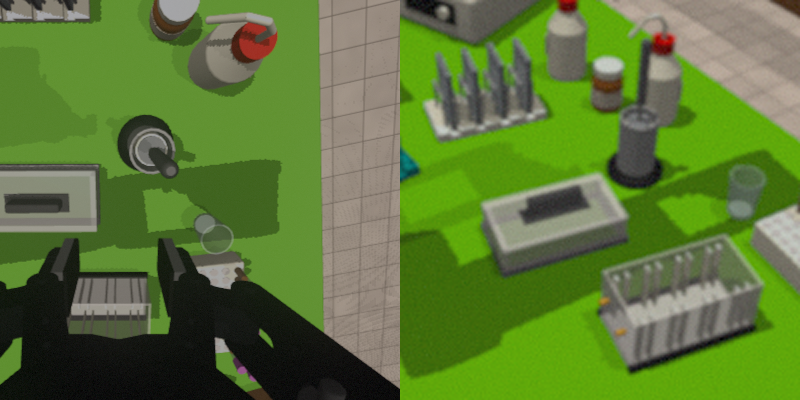

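The wrist view shows the brush handle's end at (371,171) and the cup rim centred at about (352,150). All four cassettes are racked and the tank is empty. The side view has the handle top at about (353,142) and the cup rim at (349,179).

```bash
python3 - <<'E'
from h import *
d=pickle.load(open("c8.pkl","rb")); w,s,T=d["wrist"],d["side"],d["top"]
print("top", ray(w,(371,171),.244).round(4), ray(s,(353,142.5),.244).round(4))
print("rim", ray(w,(352,150),.108).round(4), ray(s,(349,179),.108).round(4))
print("neck/handle base z~.134", ray(w,(355,154),.134).round(4))
print("foot", ray(w,(346,144),.006).round(4))
f=d["wrist"]["frame"]; cv2.imwrite("pics/c9.png",cv2.resize(f[100:200,300:400],None,fx=5,fy=5,interpolation=cv2.INTER_CUBIC))
q=np.array([[1,1],[1,-1],[-1,-1],[-1,1]])
E
```

```text
top [0.6696 0.0166 0.244 ] [0.6575 0.0036 0.244 ]
rim [0.6698 0.0178 0.108 ] [0.6643 0.013  0.108 ]
neck/handle base z~.134 [0.67  0.016 0.134]
foot [0.6713 0.015  0.006 ]
```

View pics/c9.png

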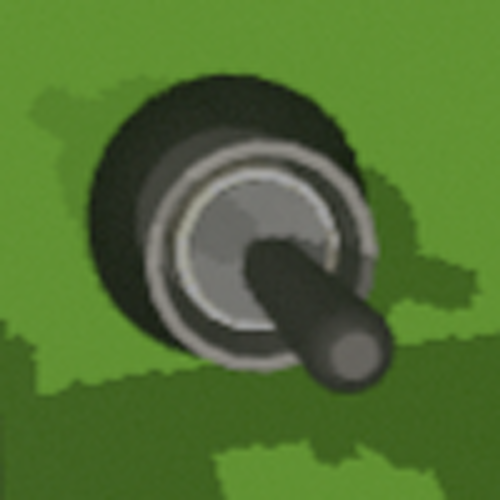

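The brush stands upright and concentric in the cup. I'll approach it from above.

```bash
python3 - <<'E'
from h import *
go([.670,.0165,.192],1.354)
E
```

```text
t 42.25 tcp [6.198e-01 6.000e-04 3.342e-01] rpy [3.1415e+00 4.0000e-04 1.3556e+00] shift [0.0328 0.0571 0.1778] turn [0.     0.0002 0.0008] F [-0.1 -0.1 -0.3] w 0.497
  shift after turn: [0.0329 0.057  0.1778]
```

```bash
python3 -m creep '[[0.5,0.0165,0.0285,0,0,0,0],[0.5,0.0163,0.0285,0,0,0,0],[0.5,0,0,0,0,0,0],[0.5,0,0,0.03,0,0,0],[0.5,0,0,0.04,0,0,0],[0.5,0,0,0.04,0,0,0],[0.5,0,0,0.04,0,0,0],[0.5,0,0,0.02,0,0,0],[0.5,0,0,0.0078,0,0,0],[0.5,0,0,0,0,0,0],[0.5,0,0,0,0,0,0]]'; python3 - <<'E'
from h import *
go([.670,.0165,.192],1.354)
E
```

```text
t: 43.35
tool_pos: [0.671, 0.015, 0.1941]
ee_rot: [3.139, 0.0, 1.354]
ft_force: [0.4, 0.5, 0.5]
grip_width: 0.497
gripper_force: 0.0
t 43.35 tcp [0.671  0.015  0.1941] rpy [3.1386e+00 2.0000e-04 1.3540e+00] shift [ 0.0015 -0.0016  0.0027] turn [0.0014 0.0001 0.    ] F [0.4 0.5 0.5] w 0.497
  shift after turn: [ 0.0015 -0.0016  0.0027]
```

```bash
python3 -m creep '[[0,0.001,-0.0014,0.001,0,0,0],[0,0,0,0,0,0,0],[0,0,0,0,0,0,0],[0,0,0,0,0,0,0],[0,0,0,0,0,0,0],[0,0,0,0,0,0,0],[0,0,0,0,0,0,0]]' 50; python3 -m creep '[[0,0,0,-0.005,0,0,0],[0,0,0,-0.01,0,0,0],[0,0,0,-0.02,0,0,0],[0,0,0,-0.03,0,0,0],[0,0,0,-0.03,0,0,0],[0,0,0,-0.03,0,0,0],[0,0,0,-0.025,0,0,0],[0,0,0,-0.01,0,0,0],[0,0,0,0,0,0,0],[0,0,0,0,0,0,0]]'; python3 - <<'E'
from h import *
go([.531,-.2505,.31],1.358)
E
```

```text
t: 44.05
tool_pos: [0.6698, 0.016, 0.1927]
ee_rot: [3.139, 0.0, 1.354]
ft_force: [-1.5, 0.5, 7.2]
grip_width: 0.174
gripper_force: 49.7
t: 45.05
tool_pos: [0.6688, 0.016, 0.3182]
ee_rot: [-3.141, 0.001, 1.354]
ft_force: [0.7, -0.1, -1.9]
grip_width: 0.17
gripper_force: 49.0
t 45.05 tcp [0.6688 0.016  0.3182] rpy [-3.1407e+00  8.0000e-04  1.3538e+00] shift [-0.3625 -0.0965  0.0107] turn [-0.0005  0.0004 -0.002 ] F [ 0.7 -0.1 -1.9] w 0.17
  shift after turn: [-0.3621 -0.0981  0.0103]
```

```bash
python3 -m creep '[[0,-0.02,-0.0055,0,0,0,-0.001],[0,-0.04,-0.011,0,0,0,-0.001],[0,-0.05,-0.0135,0,0,0,0],[0,-0.055,-0.015,0,0,0,0],[0,-0.055,-0.015,0,0,0,0],[0,-0.05,-0.0135,0,0,0,0],[0,-0.045,-0.012,0,0,0,0],[0,-0.03,-0.008,0,0,0,0],[0,-0.0175,-0.0045,0,0,0,0],[0,0,0,0,0,0,0],[0,0,0,0,0,0,0],[0,0,0,0,0,0,0],[0,0,0,0,0,0,0]]'; python3 - <<'E'
from h import *
from workcell import eyes
go([.5307,-.2503,.1837],1.358)
c=eyes.capture("side"); b=c["frame"][120:320,230:430]
w=eyes.capture("wrist")["frame"][0:400,120:520]
cv2.imwrite("pics/s10.png",np.hstack([cv2.resize(b,(400,400)),w]))
E
```

```text
t: 46.35
tool_pos: [0.5316, -0.2497, 0.3191]
ee_rot: [-3.142, 0.0, 1.36]
ft_force: [0.9, 0.1, -1.4]
grip_width: 0.174
gripper_force: 49.0
t 46.35 tcp [ 0.5316 -0.2497  0.3191] rpy [-3.1415e+00  3.0000e-04  1.3596e+00] shift [-0.001  -0.0009  0.1693] turn [-0.      0.0002  0.0008] F [ 0.9  0.1 -1.4] w 0.174
  shift after turn: [-0.001  -0.0009  0.1693]
```

View pics/s10.png

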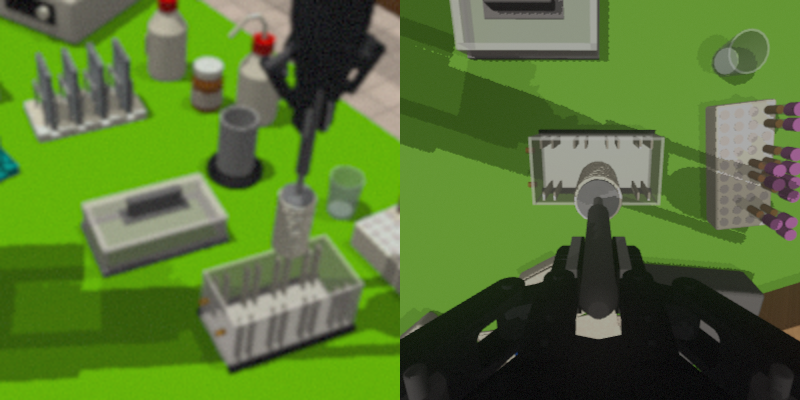

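The brush hangs plumb above the tank's centre, bristles down. The side view shows the holder and cover where they were. That was my last picture to view, so from here I'll check by image code and force.

```bash
python3 -m creep '[[0,-0.001,-0.0009,0.01,0,0,0],[0,0,0,0.03,0,0,0],[0,0,0,0.03,0,0,0],[0,0,0,0.03,0,0,0],[0,0,0,0.03,0,0,0],[0,0,0,0.02,0,0,0],[0,0,0,0.01,0,0,0],[0,0,0,0.004,0,0,0],[0,0,0,0,0,0,0],[0,0,0,0,0,0,0]]'; python3 -m creep '[[0,0,0,0.001,0,0,0],[0,0,0,0.001,0,0,0],[0,0,0,0.001,0,0,0],[0,0,0,0,0,0,0]]'; python3 -m creep '[[0,0,0,0.001,0,0,0],[0,0,0,0.001,0,0,0],[0,0,0,0,0,0,0]]'
```

```text
t: 47.45
tool_pos: [0.5308, -0.2519, 0.1894]
ee_rot: [3.14, 0.001, 1.358]
ft_force: [-0.2, -0.2, -0.8]
grip_width: 0.173
gripper_force: 48.9
t: 47.85
tool_pos: [0.5301, -0.2515, 0.1856]
ee_rot: [-3.142, 0.001, 1.358]
ft_force: [0.5, 0.6, -0.8]
grip_width: 0.175
gripper_force: 48.9
t: 48.15
tool_pos: [0.53, -0.2514, 0.1838]
ee_rot: [-3.141, 0.001, 1.358]
ft_force: [0.0, -0.2, -1.3]
grip_width: 0.173
gripper_force: 48.9
```

```bash
python3 -m creep '[[0,0,0,0.001,0,0,0],[0,0,0,0,0,0,0]]'; python3 -m creep '[[0,0,0,0.001,0,0,0],[0,0,0,0,0,0,0]]'
```

```text
t: 48.35
tool_pos: [0.5301, -0.2515, 0.1831]
ee_rot: [-3.141, 0.001, 1.358]
ft_force: [-0.1, -0.1, -0.3]
grip_width: 0.172
gripper_force: 48.9
t: 48.55
tool_pos: [0.5303, -0.2516, 0.1827]
ee_rot: [3.141, 0.001, 1.358]
ft_force: [0.4, 0.2, 0.7]
grip_width: 0.174
gripper_force: 49.2
```

```bash

python3 -m creep '[[0,0,0,-0.02,0,0,0],[0,0,0,-0.03,0,0,0],[0,0,0,-0.03,0,0,0],[0,0,0,-0.02,0,0,0],[0,0,0,-0.014,0,0,0],[0,0,0,0,0,0,0],[0,0,0,0,0,0,0],[0,0,0,0,0,0,0]]' && python3 -m creep '[[0,0,0,0.02,0,0,0],[0,0,0,0.03,0,0,0],[0,0,0,0.03,0,0,0],[0,0,0,0.02,0,0,0],[0,0,0,0.01,0,0,0],[0,0,0,0.003,0,0,0],[0,0,0,0.001,0,0,0],[0,0,0,0,0,0,0],[0,0,0,0,0,0,0],[0,0,0,0,0,0,0]]'
```

```text
t: 49.35
tool_pos: [0.5296, -0.2511, 0.272]
ee_rot: [-3.139, -0.0, 1.358]
ft_force: [-0.4, 0.4, -1.1]
grip_width: 0.174
gripper_force: 49.0
t: 50.35
tool_pos: [0.5303, -0.2516, 0.1827]
ee_rot: [3.141, 0.001, 1.358]
ft_force: [0.0, -0.9, 0.6]
grip_width: 0.175
gripper_force: 49.3
```

```bash

for i in 1; do python3 -m creep '[[0,0,0,-0.02,0,0,0],[0,0,0,-0.03,0,0,0],[0,0,0,-0.03,0,0,0],[0,0,0,-0.02,0,0,0],[0,0,0,-0.014,0,0,0],[0,0,0,0,0,0,0],[0,0,0,0,0,0,0],[0,0,0,0,0,0,0]]' && python3 -m creep '[[0,0,0,0.02,0,0,0],[0,0,0,0.03,0,0,0],[0,0,0,0.03,0,0,0],[0,0,0,0.02,0,0,0],[0,0,0,0.01,0,0,0],[0,0,0,0.003,0,0,0],[0,0,0,0.001,0,0,0],[0,0,0,0,0,0,0],[0,0,0,0,0,0,0],[0,0,0,0,0,0,0]]'; done
python3 -m creep '[[0,0,0,-0.02,0,0,0],[0,0,0,-0.03,0,0,0],[0,0,0,-0.03,0,0,0],[0,0,0,-0.02,0,0,0],[0,0,0,-0.014,0,0,0],[0,0,0,0,0,0,0],[0,0,0,0,0,0,0],[0,0,0,0,0,0,0]]' && python3 -m creep '[[0,0,0,0.02,0,0,0],[0,0,0,0.03,0,0,0],[0,0,0,0.03,0,0,0],[0,0,0,0.02,0,0,0],[0,0,0,0.01,0,0,0],[0,0,0,0.003,0,0,0],[0,0,0,0.001,0,0,0],[0,0,0,0,0,0,0],[0,0,0,0,0,0,0],[0,0,0,0,0,0,0]]'
python3 -m creep '[[0,0,0,-0.02,0,0,0],[0,0,0,-0.03,0,0,0],[0,0,0,-0.03,0,0,0],[0,0,0,-0.03,0,0,0],[0,0,0,-0.03,0,0,0],[0,0,0,-0.02,0,0,0],[0,0,0,-0.01,0,0,0],[0,0,0,0,0,0,0],[0,0,0,0,0,0,0],[0,0,0,0,0,0,0]]'
python3 - <<'E'
from h import *
from workcell import eyes
go([.67,.0165,.318],1.354)
d=pickle.load(open("c8.pkl","rb")); 
for n in ("side","top"):
    c=eyes.capture(n); pickle.dump(c,open(n+"11.pkl","wb"))
    g=lambda f:cv2.GaussianBlur(f,(0,0),1).astype(int)
    D=np.abs(g(c["frame"])-g(d[n]["frame"])).max(2)>35
    k,_,st,ce=cv2.connectedComponentsWithStats(D.astype(np.uint8))
    print(n,[(st[i].tolist()) for i in range(1,k) if st[i,4]>12])
E
```

```text
t: 51.15
tool_pos: [0.5296, -0.2511, 0.272]
ee_rot: [-3.139, -0.0, 1.358]
ft_force: [0.7, -0.1, -1.6]
grip_width: 0.177
gripper_force: 49.1
t: 52.15
tool_pos: [0.5303, -0.2516, 0.1828]
ee_rot: [3.141, 0.001, 1.358]
ft_force: [-0.0, -0.7, 0.7]
grip_width: 0.176
gripper_force: 49.3
t: 52.95
tool_pos: [0.5296, -0.2511, 0.272]
ee_rot: [-3.139, -0.0, 1.358]
ft_force: [0.1, 0.0, -1.6]
grip_width: 0.177
gripper_force: 49.2
t: 53.95
tool_pos: [0.5303, -0.2516, 0.1828]
ee_rot: [3.141, 0.001, 1.358]
ft_force: [-1.0, 0.2, 0.3]
grip_width: 0.173
gripper_force: 49.3
t: 54.95
tool_pos: [0.5296, -0.2511, 0.3167]
ee_rot: [-3.139, -0.0, 1.358]
ft_force: [-0.2, 1.0, -1.0]
grip_width: 0.176
gripper_force: 49.2
t 54.95 tcp [ 0.5296 -0.2511  0.3167] rpy [-3.139e+00 -2.000e-04  1.358e+00] shift [ 0.364   0.1008 -0.0018] turn [-0.0012 -0.0001  0.0019] F [-0.2  1.  -1. ] w 0.176
  shift after turn: [ 0.3644  0.0994 -0.0017]
side [[53, 0, 25, 20, 188], [254, 0, 5, 7, 18], [200, 0, 134, 51, 4705], [372, 0, 96, 112, 6311], [48, 9, 5, 11, 29], [78, 24, 73, 183, 5318], [320, 43, 56, 78, 2487], [0, 45, 59, 95, 2808], [376, 90, 29, 16, 158], [271, 99, 161, 166, 6333], [110, 120, 18, 10, 114], [331, 139, 26, 74, 548], [30, 145, 45, 28, 649], [343, 181, 28, 37, 364], [72, 203, 34, 7, 143], [21, 209, 47, 61, 1315], [64, 217, 42, 24, 507], [451, 230, 5, 3, 13], [177, 233, 77, 14, 526], [257, 242, 15, 10, 97], [145, 247, 22, 30, 327], [426, 247, 47, 31, 714], [412, 260, 13, 4, 38], [217, 265, 6, 11, 43], [197, 267, 18, 20, 241], [240, 266, 100, 44, 1708], [377, 266, 105, 34, 1182], [218, 284, 17, 27, 248], [203, 315, 14, 18, 155], [141, 331, 12, 8, 78], [159, 341, 26, 7, 117]]
top [[249, 73, 137, 327, 22942], [341, 123, 211, 277, 22876], [404, 165, 12, 15, 67], [332, 234, 8, 7, 44], [229, 384, 19, 16, 111]]
```

```bash
python3 - <<'E'
from h import *
d=pickle.load(open("c8.pkl","rb")); s0=d["side"]["frame"]; s1=pickle.load(open("side11.pkl","rb"))["frame"]
def tm(x0,x1,y0,y1,m=40):
    t=s0[y0:y1,x0:x1]; r=cv2.matchTemplate(s1[y0-m:y1+m,x0-m:x1+m],t,cv2.TM_CCOEFF_NORMED)
    _,v,_,p=cv2.minMaxLoc(r); return round(v,3),(p[0]-m,p[1]-m)
print("holder",tm(328,370,184,216),"cover",tm(268,346,205,260))
t=s0[120:320,230:430]
im=cv2.imread("pics/s10.png")[:,:400]; im=cv2.resize(im,(200,200),interpolation=cv2.INTER_AREA)
for n,(x0,x1,y0,y1) in dict(holder=(98,140,64,96),cover=(38,116,85,140)).items():
    r=cv2.matchTemplate(im,t[y0:y1,x0:x1],cv2.TM_CCOEFF_NORMED); print("s10",n,cv2.minMaxLoc(r)[1],np.subtract(cv2.minMaxLoc(r)[3],(x0,y0)))
E
```

```text
holder (0.891, (5, 4)) cover (0.935, (0, 0))
s10 holder 0.9705503582954407 [0 0]
s10 cover 0.9452077746391296 [0 0]
```

The side-camera match says the holder was knocked about (5,4) px since then, while the cover is unmoved. I'll re-measure the holder from a closer wrist view.

```bash
python3 -m creep '[[0,0.03,0.0006,0,0,0,0.001],[0,0.05,0.001,0,0,0,0.001],[0,0.055,0.001,0,0,0,0],[0,0.055,0.001,0,0,0,0],[0,0.05,0.001,0,0,0,0],[0,0.031,0.0008,0,0,0,0],[0,0,0,0,0,0,0],[0,0,0,0,0,0,0],[0,0,0,0,0,0,0],[0,0,0,0,0,0,0]]'; python3 - <<'E'
from h import *
from workcell import eyes
go([.67,.0165,.318],1.354)
d={n:eyes.capture(n) for n in ("wrist","side","top")}; pickle.dump(d,open("c12.pkl","wb"))
s=d["side"]; c8=pickle.load(open("c8.pkl","rb"))
for z,p in ((.108,(349,179)),(0.006,(347,205))):
    print("side shift m", (ray(s,(p[0]+5,p[1]+4),z)-ray(s,p,z)).round(4))
w=d["wrist"]; g=[.675,.012]
g=np.array([.6705,.0165])+(ray(s,(352,209),.006)-ray(s,(347,205),.006))[:2]
def circ(w,cx,cy,r,z): 
    a=np.linspace(0,2*np.pi,90); return proj(w,np.c_[cx+r*np.cos(a),cy+r*np.sin(a),np.full(90,z)])
# foot: dark pixels; rim: fit by gradient along projected circles (rim outer/inner top, foot)
gray=cv2.GaussianBlur(cv2.cvtColor(w["frame"],cv2.COLOR_BGR2GRAY),(0,0),1).astype(float)
gx=cv2.Sobel(gray,cv2.CV_64F,1,0); gy=cv2.Sobel(gray,cv2.CV_64F,0,1)
def score(w,gx,gy,x,y):
    tot=0
    for r,z in ((.030,.108),(.026,.108),(.046,.012)):
        P=circ(w,x,y,r,z); n=P-P.mean(0); n/=np.linalg.norm(n,axis=1)[:,None]
        m=lambda G:cv2.remap(G.astype(np.float32),P[None,:,0].astype(np.float32),P[None,:,1].astype(np.float32),cv2.INTER_LINEAR)[0]
        tot+=np.mean(np.minimum(np.abs(m(gx)*n[:,0]+m(gy)*n[:,1]),120))
    return tot
def loc(w,g):
    gray=cv2.GaussianBlur(cv2.cvtColor(w["frame"],cv2.COLOR_BGR2GRAY),(0,0),1)
    gx=cv2.Sobel(gray,cv2.CV_64F,1,0); gy=cv2.Sobel(gray,cv2.CV_64F,0,1)
    b=max((score(w,gx,gy,x,y),x,y) for x in np.arange(g[0]-.04,g[0]+.04,.001) for y in np.arange(g[1]-.04,g[1]+.04,.001)); return np.round(b,4)
print("guess",g.round(4)); print("old wrist",loc(c8["wrist"],np.array([.6705,.0165])),"old side",loc(c8["side"],np.array([.6705,.0165]))); print("new wrist",loc(w,g),"new side",loc(s,g))
E
```

```text
t: 56.05
tool_pos: [0.5807, -0.0418, 0.3181]
ee_rot: [-3.141, 0.001, 1.352]
ft_force: [0.5, -0.5, -1.4]
grip_width: 0.177
gripper_force: 49.2
t 56.05 tcp [ 0.5807 -0.0418  0.3181] rpy [-3.1413e+00  9.0000e-04  1.3522e+00] shift [0.0953 0.0932 0.    ] turn [-0.0001  0.0004 -0.0009] F [ 0.5 -0.5 -1.4] w 0.177
  shift after turn: [0.0952 0.0934 0.0001]
side shift m [ 0.0005 -0.0235  0.    ]
side shift m [ 0.0015 -0.0237  0.    ]
guess [ 0.672  -0.0072]
old wrist [2.879481e+02 6.695000e-01 1.650000e-02] old side [1.868384e+02 6.645000e-01 1.250000e-02]
new wrist [ 2.71138e+02  6.73000e-01 -9.20000e-03] new side [ 2.065008e+02  6.670000e-01 -1.520000e-02]
```

```bash
python3 -m creep '[[0,0.01,0.0162,0,0,0,0],[0,0.02,0.032,0,0,0,0],[0,0.02,0.032,0,0,0,0],[0,0.0145,0.024,0,0,0,0],[0,0,0,0,0,0,0],[0,0,0,0,0,0,0],[0,0,0,0,0,0,0],[0,0,0,0,0,0,0]]'; python3 - <<'E'
from h import *
go([.6733,-.0095,.1927],1.354)
E
```

```text
t: 57.0
tool_pos: [0.6729, -0.0087, 0.3189]
ee_rot: [3.141, 0.001, 1.353]
ft_force: [1.1, -0.4, -1.3]
grip_width: 0.178
gripper_force: 49.3
t 57.0 tcp [ 0.6729 -0.0087  0.3189] rpy [3.1409e+00 6.0000e-04 1.3531e+00] shift [-0.0008  0.0006  0.1577] turn [ 0.0003  0.0003 -0.0004] F [ 1.1 -0.4 -1.3] w 0.178
  shift after turn: [-0.0009  0.0007  0.1577]
```

```bash
python3 -m creep '[[0,-0.0008,0.0006,0.015,0,0,0],[0,0,0,0.015,0,0,0],[0,0,0,0.01,0,0,0],[0,0,0,0.005,0,0,0],[0,0,0,0.005,0,0,0],[0,0,0,0.005,0,0,0],[0,0,0,0,0,0,0],[0,0,0,0,0,0,0]]'; python3 - <<'E'
from h import *
go([.6733,-.0095,.1927],1.354)
E
```

```text
t: 57.8
tool_pos: [0.6738, -0.0089, 0.2745]
ee_rot: [3.141, 0.001, 1.354]
ft_force: [-0.7, 0.4, -0.9]
grip_width: 0.168
gripper_force: 49.3
t 57.8 tcp [ 0.6738 -0.0089  0.2745] rpy [3.1413e+00 6.0000e-04 1.3538e+00] shift [-0.0008 -0.0005  0.1022] turn [ 0.0002  0.0003 -0.0001] F [-0.7  0.4 -0.9] w 0.168
  shift after turn: [-0.0009 -0.0005  0.1022]
```

Tip is about 10 mm inside the rim with no contact force, so I'll continue down.

```bash
python3 -m creep '[[0,0,0,0.01,0,0,0],[0,0,0,0.015,0,0,0],[0,0,0,0.02,0,0,0],[0,0,0,0.02,0,0,0],[0,0,0,0.02,0,0,0],[0,0,0,0.01,0,0,0],[0,0,0,0.003,0,0,0],[0,0,0,0,0,0,0],[0,0,0,0,0,0,0]]'; python3 -m creep '[[0,0,0,0.001,0,0,0],[0,0,0,0.001,0,0,0],[0,0,0,0,0,0,0]]'; python3 -m creep '[[0,0,0,0.001,0,0,0],[0,0,0,0,0,0,0]]'
```

```text
t: 58.7
tool_pos: [0.6742, -0.009, 0.1969]
ee_rot: [3.14, 0.0, 1.354]
ft_force: [0.8, 0.0, -0.0]
grip_width: 0.171
gripper_force: 49.3
t: 59.0
tool_pos: [0.6739, -0.009, 0.1945]
ee_rot: [3.141, 0.001, 1.354]
ft_force: [0.0, 0.4, -0.1]
grip_width: 0.172
gripper_force: 49.3
t: 59.2
tool_pos: [0.6737, -0.0089, 0.1933]
ee_rot: [-3.141, 0.001, 1.354]
ft_force: [0.2, -0.5, -0.7]
grip_width: 0.17
gripper_force: 49.3
```

```bash
python3 -m creep '[[0,0,0,0.001,0,0,0],[0,0,0,0,0,0,0]]'; python3 -m creep '[[0.5,0,0,0,0,0,0],[0.5,0,0,0,0,0,0],[0.5,0,0,0,0,0,0],[0.5,0,0,0,0,0,0],[0.5,0,0,-0.01,0,0,0],[0.5,0,0,-0.03,0,0,0],[0.5,0,0,-0.04,0,0,0],[0.5,0,0,-0.05,0,0,0],[0.5,0,0,-0.05,0,0,0],[0.5,0,0,0,0,0,0],[0.5,0,0,0,0,0,0],[0.5,0,0,0,0,0,0]]'; python3 - <<'E'
from h import *
go([.62,-.15,.33],2.928)
E
```

```text
t: 59.4
tool_pos: [0.6738, -0.009, 0.1928]
ee_rot: [3.141, 0.001, 1.354]
ft_force: [-0.5, -0.4, 0.5]
grip_width: 0.175
gripper_force: 49.5
t: 60.6
tool_pos: [0.6733, -0.0088, 0.3355]
ee_rot: [-3.14, 0.001, 1.354]
ft_force: [0.5, 0.8, -0.9]
grip_width: 0.497
gripper_force: 0.0
t 60.6 tcp [ 0.6733 -0.0088  0.3355] rpy [-3.1400e+00  9.0000e-04  1.3538e+00] shift [-0.1867 -0.0271  0.0071] turn [-9.000e-04 -3.000e-04 -7.516e-01] F [ 0.5  0.8 -0.9] w 0.497
  shift after turn: [ 0.0278 -0.1866  0.0069]
```

```bash
python3 -m creep '[[0.6,0,0,0,0,0,-0.0683],[0.6,0,0,0,0,0,-0.0683],[0.6,0,0,0,0,0,-0.0683],[0.6,0,0,0,0,0,-0.0683],[0.6,0,0,0,0,0,-0.0683],[0.6,0,0,0,0,0,-0.0683],[0.6,0,0,0,0,0,-0.0683],[0.6,0,0,0,0,0,-0.0683],[0.6,0,0,0,0,0,-0.0683],[0.6,0,0,0,0,0,-0.0683],[0.6,0,0,0,0,0,-0.0683],[0.6,0.045,-0.015,0,0,0,0],[0.6,0.055,-0.0185,0,0,0,0],[0.6,0.055,-0.0185,0,0,0,0],[0.6,0.045,-0.015,0.02,0,0,0],[0.6,0.0303,-0.0102,0.02,0,0,0],[0.6,0,0,0,0,0,0],[0.6,0,0,0,0,0,0],[0.6,0,0,0,0,0,0],[0.6,0,0,0,0,0,0]]'; python3 - <<'E'
from h import *
from workcell import eyes
go([.4802,-.0301,.0563],2.928)
d={n:eyes.capture(n) for n in ("wrist","side","top")}; pickle.dump(d,open("c13.pkl","wb"))
w=d["wrist"]
s0=pickle.load(open("c8.pkl","rb"))["side"]["frame"]; s1=d["side"]["frame"]
for n,(x0,x1,y0,y1) in dict(cover=(268,346,205,260),rack=(240,305,138,190)).items():
    m=30; r=cv2.matchTemplate(s1[y0-m:y1+m,x0-m:x1+m],s0[y0:y1,x0:x1],cv2.TM_CCOEFF_NORMED); _,v,_,p=cv2.minMaxLoc(r); print(n,round(v,3),p[0]-m,p[1]-m)
# edge-based pose of cover: top outline 184x100 @ .051, handle 80x14 @ .083
q=np.array([[1,1],[1,-1],[-1,-1],[-1,1]])
gray=cv2.GaussianBlur(cv2.cvtColor(w["frame"],cv2.COLOR_BGR2GRAY),(0,0),1.2)
gx=cv2.Sobel(gray,cv2.CV_32F,1,0); gy=cv2.Sobel(gray,cv2.CV_32F,0,1)
def sc(p,parts):
    t=0
    for l,wd,z in parts:
        c,s=np.cos(p[2]),np.sin(p[2]); Q=q*[l/2,wd/2]
        for i in range(4):
            k=np.linspace(.08,.92,40)[:,None]; L=Q[i]*(1-k)+Q[(i+1)%4]*k
            P=proj(w,np.c_[p[0]+c*L[:,0]-s*L[:,1],p[1]+s*L[:,0]+c*L[:,1],np.full(40,z)]).astype(np.float32)
            n=P[-1]-P[0]; n=np.array([-n[1],n[0]])/np.linalg.norm(n)
            m=lambda G:cv2.remap(G,P[None,:,0],P[None,:,1],cv2.INTER_LINEAR)[0]
            t+=np.mean(np.minimum(np.abs(m(gx)*n[0]+m(gy)*n[1]),100))
    return t
for parts in ([(.08,.014,.083)],[(.184,.1,.051)],[(.08,.014,.083),(.184,.1,.051)]):
    b=max((sc((x,y,a),parts),x,y,a) for x in np.arange(.464,.504,.0015) for y in np.arange(-.045,-.01,.0015) for a in np.arange(-.3,-.12,.01)); print(np.round(b,4))
E
```

```text
t: 62.6
tool_pos: [0.4817, -0.03, 0.3053]
ee_rot: [-3.141, 0.001, 2.928]
ft_force: [0.4, 0.3, 0.1]
grip_width: 0.601
gripper_force: 0.0
t 62.6 tcp [ 0.4817 -0.03    0.3053] rpy [-3.1411e+00  1.0000e-03  2.9276e+00] shift [ 2.200e-03 -3.000e-04  3.113e-01] turn [-0.0002  0.0005 -0.0002] F [0.4 0.3 0.1] w 0.601
  shift after turn: [ 0.0019 -0.0005  0.3113]
cover 0.965 0 0
rack 0.975 0 0
[ 2.525738e+02  4.850000e-01 -3.750000e-02 -2.200000e-01]
[ 3.654361e+02  4.835000e-01 -3.150000e-02 -2.200000e-01]
[ 5.103647e+02  4.820000e-01 -3.150000e-02 -2.200000e-01]
```

The cover is unmoved. I'll descend and regrasp its handle.

```bash
python3 -m creep '[[0.6,0.0012,-0.0003,0.03,0,0,0],[0.6,0,0,0.05,0,0,0],[0.6,0,0,0.05,0,0,0],[0.6,0,0,0.05,0,0,0],[0.6,0,0,0.05,0,0,0],[0.6,0,0,0.04,0,0,0],[0.6,0,0,0.025,0,0,0],[0.6,0,0,0.01,0,0,0],[0.6,0,0,0.003,0,0,0],[0.6,0,0,0,0,0,0],[0.6,0,0,0,0,0,0]]'; python3 - <<'E'
from h import *
go([.4802,-.0301,.057],2.928)
E
```

```text
t: 63.85
tool_pos: [0.4809, -0.0304, 0.0599]
ee_rot: [-3.141, 0.003, 2.927]
ft_force: [0.3, 0.2, -1.3]
grip_width: 0.598
gripper_force: 0.0
t 63.85 tcp [ 0.4809 -0.0304  0.0599] rpy [-3.1411e+00  2.6000e-03  2.9273e+00] shift [0.001  0.0002 0.0036] turn [-0.0002  0.0012 -0.0003] F [ 0.3  0.2 -1.3] w 0.598
  shift after turn: [0.0009 0.0002 0.0036]
```

```bash
python3 -m creep '[[0.6,0.0008,0.0002,0.002,0,0,0],[0,0,0,0,0,0,0],[0,0,0,0,0,0,0],[0,0,0,0,0,0,0],[0,0,0,0,0,0,0],[0,0,0,0,0,0,0],[0,0,0,0,0,0,0]]' 40; python3 -c "
from h import *
go([.4802,-.0301,.057],2.928)"; python3 -m creep '[[0,0,0,-0.01,0,0,0],[0,0,0,-0.02,0,0,0],[0,0,0,-0.04,0,0,0],[0,0,0,-0.05,0,0,0],[0,0,0,-0.05,0,0,0],[0,0,0,-0.03,0,0,0],[0,0,0,-0.015,0,0,0],[0,0,0,0,0,0,0],[0,0,0,0,0,0,0]]'; python3 - <<'E'
from h import *
go([.5279,-.2493,.2],2.928)
E
```

```text
t: 64.55
tool_pos: [0.4792, -0.0299, 0.0571]
ee_rot: [-3.141, 0.001, 2.927]
ft_force: [-0.8, 2.0, 4.8]
grip_width: 0.156
gripper_force: 40.4
t 64.55 tcp [ 0.4792 -0.0299  0.0571] rpy [-3.1411e+00  5.0000e-04  2.9273e+00] shift [-0.0012  0.0001  0.0001] turn [-0.0002  0.0002 -0.0004] F [-0.8  2.   4.8] w 0.156
  shift after turn: [-0.0012  0.0001  0.0001]
t: 65.45
tool_pos: [0.4782, -0.0298, 0.227]
ee_rot: [-3.141, -0.002, 2.927]
ft_force: [0.8, 0.8, -3.1]
grip_width: 0.156
gripper_force: 39.5
t 65.45 tcp [ 0.4782 -0.0298  0.227 ] rpy [-3.1408e+00 -2.3000e-03  2.9272e+00] shift [-0.1191 -0.2549  0.0337] turn [-0.0004 -0.0011 -0.0004] F [ 0.8  0.8 -3.1] w 0.156
  shift after turn: [-0.1189 -0.255   0.0338]
```

```bash
python3 -m creep '[[0,-0.01,-0.02,0,0,0,0],[0,-0.02,-0.045,0,0,0,0],[0,-0.023,-0.05,0,0,0,0],[0,-0.023,-0.05,0,0,0,0],[0,-0.02,-0.045,0,0,0,0],[0,-0.014,-0.03,0,0,0,0],[0,-0.0078,-0.0149,0,0,0,0],[0,0,0,0.03,0,0,0],[0,0,0,0,0,0,0],[0,0,0,0,0,0,0],[0,0,0,0,0,0,0]]'; python3 - <<'E'
from h import *
go([.5269,-.2491,.1363],2.928)
E
```

```text
t: 66.55
tool_pos: [0.5278, -0.2485, 0.2052]
ee_rot: [-3.141, -0.0, 2.928]
ft_force: [-0.1, 0.1, -3.2]
grip_width: 0.153
gripper_force: 39.5
t 66.55 tcp [ 0.5278 -0.2485  0.2052] rpy [-3.1411 -0.      2.9282] shift [ 0.0009 -0.001   0.0861] turn [-0.0002 -0.      0.0001] F [-0.1  0.1 -3.2] w 0.153
  shift after turn: [ 0.0009 -0.001   0.0861]
```

```bash
python3 -m creep '[[0,0.0009,-0.0008,0.015,0,0,0],[0,0,0,0.02,0,0,0],[0,0,0,0.02,0,0,0],[0,0,0,0.01,0,0,0],[0,0,0,0.005,0,0,0],[0,0,0,0,0,0,0],[0,0,0,0,0,0,0],[0,0,0,0,0,0,0]]'; python3 - <<'E'
from h import *
go([.5269,-.2491,.137],2.928)
E
```

```text
t: 67.35
tool_pos: [0.5274, -0.25, 0.1498]
ee_rot: [-3.14, 0.001, 2.927]
ft_force: [-0.6, -0.4, -3.5]
grip_width: 0.155
gripper_force: 39.6
t 67.35 tcp [ 0.5274 -0.25    0.1498] rpy [-3.1405e+00  1.5000e-03  2.9273e+00] shift [0.0009 0.001  0.0159] turn [-0.0005  0.0007 -0.0003] F [-0.6 -0.4 -3.5] w 0.155
  shift after turn: [0.0008 0.001  0.0159]
```

```bash
python3 -m creep '[[0,0.0005,0.0008,0.004,0,0,0],[0,0,0,0.003,0,0,0],[0,0,0,0.002,0,0,0],[0,0,0,0,0,0,0],[0,0,0,0,0,0,0]]'; python3 -m creep '[[0,0,0,0.002,0,0,0],[0,0,0,0.002,0,0,0],[0,0,0,0,0,0,0],[0,0,0,0,0,0,0]]';python3 -m creep '[[0,0,0,0.001,0,0,0],[0,0,0,0.001,0,0,0],[0,0,0,0,0,0,0]]'
```

```text
t: 67.85
tool_pos: [0.5265, -0.2489, 0.1415]
ee_rot: [-3.141, -0.0, 2.927]
ft_force: [0.7, -1.2, -3.3]
grip_width: 0.155
gripper_force: 39.6
t: 68.25
tool_pos: [0.5265, -0.2489, 0.1383]
ee_rot: [-3.141, -0.0, 2.927]
ft_force: [1.0, 0.2, -2.5]
grip_width: 0.152
gripper_force: 39.6
t: 68.55
tool_pos: [0.5267, -0.249, 0.1371]
ee_rot: [-3.141, 0.0, 2.927]
ft_force: [-1.4, 0.6, -0.7]
grip_width: 0.157
gripper_force: 39.8
```

```bash
python3 -m creep '[[0,0,0,0.001,0,0,0],[0,0,0,0,0,0,0]]'; python3 -m creep '[[0,0,0,0.001,0,0,0],[0,0,0,0,0,0,0]]'
```

```text
t: 68.75
tool_pos: [0.5267, -0.249, 0.1371]
ee_rot: [-3.141, 0.0, 2.927]
ft_force: [-3.6, 2.8, 5.9]
grip_width: 0.156
gripper_force: 40.8
t: 68.95
tool_pos: [0.5267, -0.249, 0.1371]
ee_rot: [-3.141, 0.001, 2.927]
ft_force: [-7.0, 4.4, 11.8]
grip_width: 0.158
gripper_force: 41.6
```

The cover is seated exactly 80.0 mm above its bench height. I'll release, retreat and verify by comparing with the first pictures.

```bash
python3 -m creep '[[0.6,0,0,0,0,0,0],[0.6,0,0,0,0,0,0],[0.6,0,0,0,0,0,0],[0.6,0,0,0,0,0,0],[0.6,0,0,-0.02,0,0,0],[0.6,0,0,-0.05,0,0,0],[0.6,0,0,-0.05,0,0,0],[0.6,0,0,-0.05,0,0,0],[0.6,0,0,-0.05,0,0,0],[0.6,0.04,0,0,0,0,0],[0.6,0.04,0,0,0,0,0],[0.6,0.04,0,0,0,0,0],[0.6,0,0,0,0,0,0],[0.6,0,0,0,0,0,0],[0.6,0,0,0,0,0,0]]'; python3 - <<'E'
from h import *
from workcell import eyes
d={n:eyes.capture(n) for n in ("wrist","side","top")}; pickle.dump(d,open("c14.pkl","wb"))
a=pickle.load(open("cap0.pkl","rb")); c12=pickle.load(open("c12.pkl","rb")); c8=pickle.load(open("c8.pkl","rb"))
def tm(n,src,s0,s1,x0,x1,y0,y1,m=30):
    _,v,_,p=cv2.minMaxLoc(cv2.matchTemplate(s1[max(y0-m,0):y1+m,x0-m:x1+m],s0[y0:y1,x0:x1],cv2.TM_CCOEFF_NORMED)); print(src,n,round(v,3),p[0]-m,p[1]-min(m,y0))
S=d["side"]["frame"];T=d["top"]["frame"]
tm("tank+cover","side",a["side"]["frame"],S,325,425,220,305)
tm("holder+brush vs start","side",a["side"]["frame"],S,330,372,135,216)
tm("holder+brush vs c8","side",c8["side"]["frame"],S,330,372,165,216)
tm("rack","side",c8["side"]["frame"],S,240,305,138,190)
tm("beaker","side",a["side"]["frame"],S,390,415,200,230); tm("tuberack","side",a["side"]["frame"],S,412,482,205,285)
tm("bottles","side",a["side"]["frame"],S,300,375,110,175)
tm("samplebox","side",a["side"]["frame"],S,182,232,132,180)
tm("rack+bottle","top",a["top"]["frame"],T,215,310,115,165)
E
```

```text
t: 70.45
tool_pos: [0.4334, -0.2287, 0.3121]
ee_rot: [-3.141, 0.001, 2.927]
ft_force: [0.4, -0.2, -0.0]
grip_width: 0.6
gripper_force: 0.0
side tank+cover 0.916 0 0
side holder+brush vs start 0.365 5 4
side holder+brush vs c8 0.533 5 4
side rack 0.991 0 0
side beaker 0.991 0 0
side tuberack 0.98 0 0
side bottles 0.384 0 0
side samplebox 0.785 0 0
top rack+bottle 0.999 0 0
```

```bash
python3 - <<'E'
from h import *
d=pickle.load(open("c14.pkl","rb")); a=pickle.load(open("cap0.pkl","rb"))
print("tcp in side",proj(d["side"],[[.433,-.229,.312],[.433,-.229,.45]]).round(0))
def tm(n,s0,s1,x0,x1,y0,y1,m=25):
    _,v,_,p=cv2.minMaxLoc(cv2.matchTemplate(s1[y0-m:y1+m,x0-m:x1+m],s0[y0:y1,x0:x1],cv2.TM_CCOEFF_NORMED)); print(n,round(v,3),p[0]-m,p[1]-m)
A,T=a["top"]["frame"],d["top"]["frame"]
tm("top holder+brush",A,T,308,342,148,190)
tm("top brush handle",A,T,316,332,149,172)
tm("top cover",A,T,384,438,176,248)
S0,S=a["side"]["frame"],d["side"]["frame"]
print("side handle column: dark px fraction along predicted handle")
for z in (.15,.18,.21,.235):
    q=proj(d["side"],[[.668,-.014,z]])[0]; print(z,q.round(0),S[int(q[1]),int(q[0])-6:int(q[0])+7].mean(1).round(0))
E
```

```text
tcp in side [[341. 198.]
 [345. 139.]]
top holder+brush 0.941 8 -1
top brush handle 0.888 8 -1
top cover 0.63 0 0
side handle column: dark px fraction along predicted handle
0.15 [357. 172.] [27. 26. 29. 32. 40. 43. 58. 61. 56. 62. 69. 75. 80.]
0.18 [358. 163.] [ 29.  43.  57.  61.  56.  46.  39.  37.  45.  69.  86.  96. 102.]
0.21 [359. 155.] [ 23.  25.  29.  25.  23.  23.  27.  34.  51.  91. 137. 154. 159.]
0.235 [360. 147.] [33. 29. 26. 23. 32. 25. 17. 30. 21. 20. 12. 35. 63.]
```

Only the gripper hides the holder in the side view. The top view matches the holder and upright brush together at their new place. Everything else is unmoved, so I'll hand in.

```bash
python3 -c "
from workcell import ticket
print(ticket.hand_in())"
```

```text
the job is handed in; nothing more can be done
None
```

I handed the job in at about 70 s: four cassettes racked, tank scrubbed with three strokes, brush back in its holder (found knocked about 26 mm aside) and cover reseated. The one risk is that the gripper read 39 N when it pressed down while gripping cassette 4, probably a fingertip on the tank's rim; the peak may have been higher.

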